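# Dock the spindle control head and set its speed selector by clicks

## Task

Take the loose control head by its carrying handle (never lift it by the knob) and set it down fully home in its cradle, without dropping it, with the handle end next to the tall terminal block. Then let go of the handle, take the knob instead, turn it anticlockwise (seen from above) to its end stop, and from there turn it clockwise to the third click and let go. Leave the other things on the desk where they are.

Things in the scene. Friction and masses are not known exactly. Their poses are not given: they have to be found in the camera images.
- cradle: Fixed steel cradle: plate 212 (x) x 100 x 4 mm with a pocket 168 (x) x 60 mm (y), centred on the origin, its floor 4 mm above the desk, between walls 6 mm thick whose tops are 14 mm above the desk. A grey terminal block, 50 mm wide and 42 mm high, stands 7 mm beyond the pocket's -x end. Origin: centre of the plate's underside, on the desk; x away from the terminal block, z up.
- control_head: Loose grey control head, about 0.66 kg: case 160 (x) x 54 (y) x 45 mm high, carrying handle over its -x part, black round knob on its +x end; stands upright on the desk at the start, 3 to 4 mm play all round in the pocket. Origin: centre of its underside; x from handle to knob, z up. Centre of mass about 20 mm from the origin towards the handle, under handle_grip.
- head_base (a point): Centre of the control head's underside (point and axes of its body); 4 mm above the desk when fully home in the cradle.
- handle_grip (a point): Point to grip the carrying handle, above the centre of mass: half-way up a straight bar 72 mm long (head's x), 14 mm wide (y), 14 mm high on two posts. It lies at x = -20 mm in the head, 74 mm above its underside; the bar runs from x = -64 to +8 mm, its top 81 mm above the underside, 22 mm clear of the case below. Axes as the head.
- knob_grip (a point): Point on the knob's upright axis at a height to grip, fixed to the case (it does not turn with the knob): x = +55 mm in the head, 74 mm above its underside. Axes as the head. The knob is round, 42 mm in diameter (45 mm at its lowest 5 mm), fluted, with no mark, so its setting cannot be seen. Above the head's underside: knob top 89 mm, knob foot 48 mm, case top 45 mm.
- knob_axis (a point): Point on the knob's axis at the case top, fixed to the case. Knob action: detents 24 degrees (0.419 rad) apart from the end stop (no clicks) to a second stop at seven clicks; clockwise from above counts up. Passing a detent takes about 0.1 N m; let go, it snaps to the nearest. The stops are rigid and bear 1 N m. It starts somewhere from the fourth to the sixth click.
- rubbing_stone: Bystander: grey-green rubbing stone, block 41 x 101 x 25 mm lying on the desk. Origin: centre of its underside.
- stone_cap: Bystander: round granite cap, 62 mm in diameter, 47 mm high. Origin: centre of its underside.
- wax_block: Bystander: pale wax block 30 x 44 x 26 mm. Origin: centre of its underside.
- jar: Bystander: small glass jar, 47 mm in diameter, 88 mm high. Origin: centre of its underside.

How it is judged:
By the outcome, as a careful person would: the job done as asked, in the order asked, and still so for the second after the job is handed in, with the robot touching nothing.
It also fails if it takes over 72 s, if anything falls off the work surface, if the arm or the gripper's body presses on something with over 40 N, if the wrist force passes 120 N, or if a joint passes its speed limit or range.

## Robot

A 6-joint arm with a two-finger parallel gripper is mounted at the origin on a cart in front of the work surface, level with it; the furniture and walls round the work are solid. World frame = base frame: x ahead of the robot, y to its left, z up, the work surface at z = 0. Lengths are in mm, angles in degrees, forces in N, time in s.
With the tool pointing down it reaches from about 350 to 850 mm from the base axis. Payload 8.1 kg.
Tool frame: the origin (TCP) lies on the mounting face of the last link; the fingertips stand 173 mm ahead of it and the grasp point (between the pads) lies 155 mm ahead of it; z points along the fingers, y is the direction in which the jaws open and shut (so a half turn about z gives the same grasp; the last joint's range is limited). The gripper opens to 85 mm and grips with 20 to 120 N. Pads are 22 mm wide; open, the fingers measure 114 mm over their backs; the gripper's body (76 mm by 85 mm) begins 54 mm behind the grasp point. The pads swing forward as they close: fully open they stand 13 mm farther back than shut.
Start: joints at [-73.82, 7.471, 85.268, -0, 87.261, -4.893], TCP at [215.758, -559.871, 404.692] pointing down, gripper open.
Joint ranges: [-169.43, 169.43], [-51.17, 129.36], [1.28, 143.12], [-76.62, 256.62], [0, 156.53], [-152.29, 152.29]. Speed limits (degrees/s): [136.94, 136.94, 159.86, 180, 180, 180].

## Interface

Orientations are given as [roll, pitch, yaw] about the fixed x, y, z axes, in that order (R = Rz(yaw) Ry(pitch) Rx(roll)).
In Python, from bench import * gives the robot as it stands.
- The arm moves only by the shell command python3 -m jog 'ROWS' [FORCE]. ROWS is JSON, a list of rows, each an object of numbers: "tx", "ty", "tz": the shift along the tool's x, y, z as a fraction of full scale; "ax", "ay", "az": the turn, a rotation vector about the tool's x, y, z as a fraction of full scale; "hand": the opening, from 0 (shut) to 1 (fully open). A call has 1 to 5 rows; each row is the pose to reach, as a shift and turn from the pose commanded when the call began, along the tool's axes at that moment; what a row does not reach only later rows make up. Full scale, the value 1, is 150 mm for a shift and 45 degrees for a turn. A row lasts 1/12 s, in which the tool goes at most 41.7 mm and 7.16 degrees, less where a joint would pass 70% of its speed; a pose out of reach is approached as far as the arm can. A call with a number of a shift or a turn outside -1 to 1 is refused whole. A call with a gripper value outside its range is refused whole. The fingers move at their own pace and stop on an object; FORCE is the grip in N (left out, the last holds). Time passes only in rows, so rows that repeat a pose let the fingers close. It gives the time, the measured TCP pose, the force and the opening at its end, in the units of the state.
- sense(): the state, without advancing time (a new reading comes with each control period).
- snapshot(name): name is "side" or "top"; returns a dict with "pixels" (384x512x3 uint8, red, green, blue), "z_map" (384x512 float32, mm along the optical axis (not along the pixel's ray), 0 where there is no reading), "intrinsics" (3x3 intrinsics, pixels), "R" (3x3) and "t" (3): a world point X has camera coordinates R X + t. Camera axes: x right, y down, z forward; pixel columns grow to the right and rows downward; lengths in mm; the calibration is good to about 2 mm. A picture is of the moment at which its call begins.
- hand_in(): hands the job in, once; it reports no verdict.
The state is a dict: "time": time; "joint_pos": joint angles; "qd": joint speeds; "joint_efforts": joint torques, N m; "tool_pos": TCP position; "tcp_rot": TCP orientation; "ft_force": force on the tool from outside, world axes, zero at the start; "wrist_torque": the same for the moment, N m; "finger_gap": finger opening in mm.
Only numpy, scipy, OpenCV 4.12 (cv2) and the standard library are available. Lean on these libraries where they do the work, as an engineer would, in place of code of your own. Each camera call takes 0.05 s, during which the arm holds its last target.

## Working session

There is one attempt and no reset: what is moved stays moved. The work goes in short steps, Python scripts to look and compute and a shell command to move; the robot and the scene stay as the last step left them, time stands still between calls to the robot, and variables do not carry over. Pictures are saved under pics/ and viewed, and the job is handed in when it is done.

```bash
ls; mkdir -p pics
cat > h.py <<'E'
from bench import *
import numpy as np, cv2
def snap(n,f):
    s=snapshot(n); cv2.imwrite('pics/'+f+'.png',cv2.cvtColor(s['pixels'],cv2.COLOR_RGB2BGR)); np.savez('pics/'+f+'.npz',**s); return s
def ray(s,u,v,z):
    K,R,t=np.array(s['intrinsics']),np.array(s['R']),np.array(s['t'])
    c=-R.T@t; d=R.T@np.linalg.inv(K)@np.array([u,v,1.]); return c+d*(z-c[2])/d[2]
def pts(s):
    K,R,t=np.array(s['intrinsics']),np.array(s['R']),np.array(s['t'])
    Z=s['z_map']; v,u=np.mgrid[:384,:512]
    P=np.stack([u,v,np.ones_like(u)],-1)@np.linalg.inv(K).T*Z[...,None]
    return (P-t)@R
E
python3 - <<'E'
from h import *
for n in('top','side'):
    s=snap(n,n+'0'); print(n,-np.array(s['R']).T@s['t'],np.array(s['R']).round(2).tolist(),np.array(s['intrinsics']).tolist())
print(sense())
E
```

```text
pics
top [ 441.21866729  -72.59850984 1036.05112239] [[0.02, -1.0, -0.01], [-1.0, -0.02, -0.08], [0.08, 0.01, -1.0]] [[398.7830266396078, 0.0, 259.9596977178416], [0.0, 398.7830266396078, 193.91029579298083], [0.0, 0.0, 1.0]]
side [546.95973627 896.75397296 719.86402788] [[-1.0, 0.0, 0.0], [-0.0, 0.54, -0.84], [-0.0, -0.84, -0.54]] [[453.5887996653374, 0.0, 249.3769277688684], [0.0, 453.5887996653374, 194.72437309053464], [0.0, 0.0, 1.0]]
{'time': 0.1, 'joint_pos': array([-7.38214160e+01,  7.51106956e+00,  8.53258670e+01, -3.46260213e-04,
        8.72598242e+01, -4.89493666e+00]), 'qd': array([-0.07215926,  0.01886055, -0.11894093, -0.08148434, -0.02766257,
       -0.03599754]), 'joint_efforts': array([ 1.22067664e-03, -5.70952928e+01, -5.01940584e+01, -1.49818443e-04,
        8.25866737e-03,  7.18883001e-06]), 'tool_pos': array([ 215.68117886, -559.66588096,  403.71896304]), 'tcp_rot': array([-1.79903563e+02, -7.91190498e-03,  2.10735308e+01]), 'ft_force': array([1.04153646, 0.55872226, 0.21827887]), 'wrist_torque': array([ 0.0167435 , -0.02757385,  0.0090934 ]), 'finger_gap': 85.24686173031095}
```

View pics/top0.png

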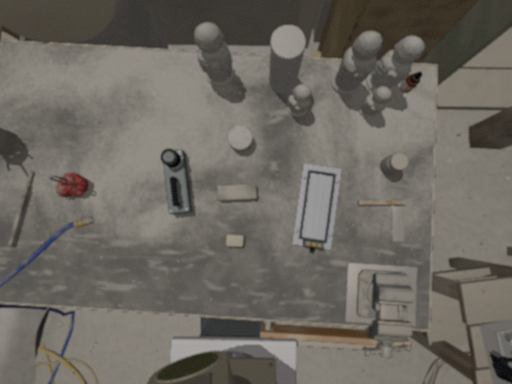

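View pics/side0.png

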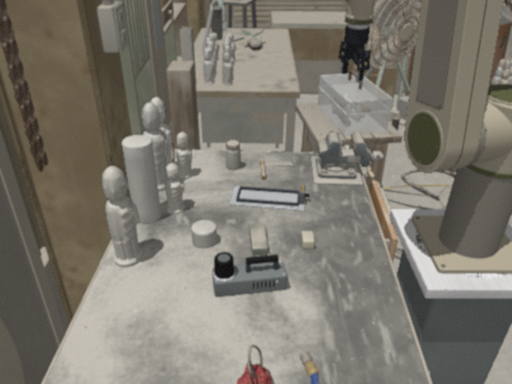

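The top view shows the head at (176,180), with its knob at (171,157). The cradle is at (318,207), with something at its near end around (312,244). I'll zoom in and measure.

Run:
```python
from h import *
a=cv2.imread('pics/top0.png'); b=cv2.imread('pics/side0.png')
c1=cv2.resize(a[140:225,145:230],None,fx=4.6,fy=4.6,interpolation=2);c2=cv2.resize(a[160:255,270:365],(391,391),interpolation=2)
cv2.imwrite('pics/z1.png',np.hstack([c1,c2]))
c1=cv2.resize(b[240:305,200:300],(390,254),interpolation=2);c2=cv2.resize(b[170:235,220:320],(390,254),interpolation=2)
cv2.imwrite('pics/z2.png',np.hstack([c1,c2]))
s=dict(np.load('pics/top0.npz')); P=pts(s)
np.set_printoptions(linewidth=250,suppress=True)
print(P[145:220:3,158:196:3,2].round().astype(int))
print(P[160:256:4,288:346:4,2].round().astype(int))
```

```text
[[ 0  0 -3 -1  2  4  0  5 -3  2 -1  0  2]
 [-2  2  2 89 93 -1  2 -1 -1  0  3  0 -3]
 [-1 90 89 88 90 89 55 46 42  0  0  0  1]
 [ 1 91 90 91 89 90 88 53 43  6  0  2 -3]
 [ 1 90 86 90 86 88 89 59 46 11 -1  2  0]
 [ 0 91 89 91 90 89 81 56 44 12  2  2  3]
 [-4  0 91 90 88 83 66 55 43 22 -3 -2  0]
 [ 5  3 44 49 62 58 49 44 47 28  3  2 -2]
 [ 2  0 46 41 44 47 44 43 44 28  3 -2  0]
 [-2 -2 45 47 47 44 46 42 47 34  1  0 -1]
 [ 1  0 45 45 46 46 45 48 43 40  0 -1 -3]
 [-2  2 41 45 82 83 56 45 44 41  1  4 -1]
 [ 0  0  2 43 80 79 48 46 45 46  9  2  1]
 [-3 -1  1 43 81 82 45 44 45 42 13  0  1]
 [-1  3  0 46 81 80 45 47 49 42 18 -2 -2]
 [-2 -1  3 47 76 81 77 45 44 47 25  0  2]
 [-2 -1  0 45 47 81 79 45 44 42 31 -1  1]
 [ 0  2 -1 43 47 81 80 42 45 46 35 -2  1]
 [ 0  1  0 46 46 82 81 46 46 45 42 -1  0]
 [-3  2 -2 47 46 81 81 48 52 46 45  2  3]
 [ 0 -2  2 40 47 80 72 54 47 47 43  5  0]
 [ 0  0 -2 -1 43 47 44 46 43 47 44 15 -1]
 [-1  0 -2  1 45 44 41 43 46 41 34 -1  0]
 [ 3  3  3 -3 -2 -1  0  0 -3  1 -1  1  2]
 [ 7  1  0  1 -2  1  1  0  3 -3  0 -1  5]]
[[  -2   -1    4    1    5    3    2    0   -1   
[... 1123 characters left out ...]
   4    0    5    3    7    4    4    3    3    5   13    4   -1    0   -2]
 [  -1    0   10   12    8    5    3    3    5    2   15    5   -2   -1   -3]
 [   2    1    4   15    4    4    2    9    4    5    6    6   -3   -1    0]
 [   4    2    5   14    4    4    5    5    6    1    7    5    1    0    2]
 [   4    0    5   13    8    4    5    7    5    8    4    4    3   -1    1]
 [   2    4    6    5   41   19   15   12   13   15    5   -1   -1    1   -3]
 [  -1    0    3    3   40   43   44   44   43    4    5   -1    6    0    2]
 [   2    2    2    2   -1    1   26    1    1    3    2    0   -1    1    1]
 [   2    1    1    3   -2    1    0    2    2    1   -1   -3    0    3    0]]
```

View pics/z1.png

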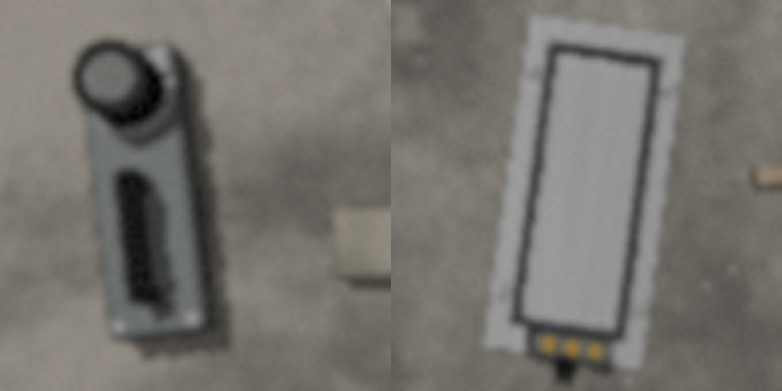

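View pics/z2.png

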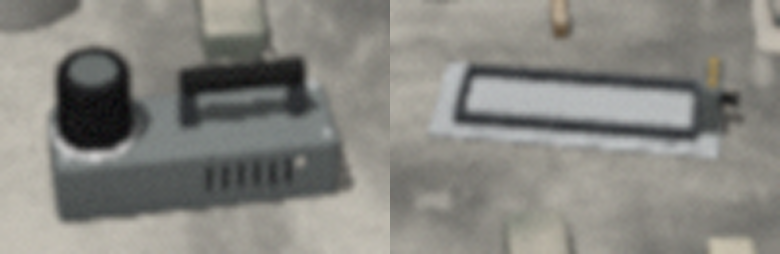

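```bash
cat >> h.py <<'E'
def rect(P,m):
    q=P[m][:,:2].astype(np.float32); r=cv2.minAreaRect(q); return np.array(r[0]).round(1),np.array(r[1]).round(1),round(r[2],1),len(q)
def rp(s,m,z):
    # rays of mask edge pixels onto plane z -> minAreaRect
    v,u=np.nonzero(m); q=np.array([ray(s,a,b,z)[:2] for a,b in zip(u,v)],np.float32)
    r=cv2.minAreaRect(q); return np.array(r[0]).round(1),np.array(r[1]).round(1),round(r[2],1),len(q)
def big(m):
    n,l,st,_=cv2.connectedComponentsWithStats(m.astype(np.uint8),connectivity=8)
    return l==1+np.argmax(st[1:,4])
E
python3 - <<'E'
from h import *
s=dict(np.load('pics/top0.npz')); P=pts(s); z=P[...,2]; px=s['pixels'].astype(int)
v,u=np.mgrid[:384,:512]
H=(u>150)&(u<200)&(v>140)&(v<225)
C=(u>285)&(u<350)&(v>155)&(v<260)
g=px.sum(2)
for n,s_ in(('top',s),('side',dict(np.load('pics/side0.npz')))):
    P=pts(s_); z=P[...,2]; px=s_['pixels'].astype(int); g=px.sum(2)
    if n=='side':
        H=(u>205)&(u<295)&(v>240)&(v<302); C=(u>225)&(u<320)&(v>178)&(v<215)
    kn=H&(z>83)&(z<96); ha=big(H&(z>74)&(z<84.5)&~cv2.dilate(kn.astype(np.uint8),np.ones((7,7))).astype(bool)); ca=big(H&(z>39)&(z<51))
    print(n,'knob',np.median(P[kn],0).round(1),rp(s_,kn,89)[:3]); print('handle',rect(P,ha),rp(s_,ha,81),z[ha].mean())
    x=P[ha][:,:2]; e=np.linalg.svd(x-x.mean(0))[2][0]; print('ang',np.degrees(np.arctan2(e[1],e[0])))
    print('case',rect(P,ca),rp(s_,ca,45),np.median(z[ca]))
    w=big(C&(g<220)); print('wall',rp(s_,w,14),np.median(z[w])); cv2.imwrite('pics/m_%s.png'%n,((w|ha|kn)*255).astype(np.uint8))
    pl=big(C&(g>330)&(z<12)&(z>-5)); print('floor',rp(s_,pl,4),np.median(z[pl])); cv2.imwrite('pics/m2_%s.png'%n,(pl*255).astype(np.uint8))
    tb=C&(z>36)&(z<48); print('tb',rp(s_,tb,42))
E
```

```text
Traceback (most recent call last):
  File "h.py", line 21, in big
    return l==1+np.argmax(st[1:,4])
                ~~~~~~~~~^^^^^^^^^^
ValueError: attempt to get argmax of an empty sequence
```

```bash
cat > m.py <<'E'
from h import *
import sys
def measure(s_,n,H,C,kz=0):
    v,u=np.mgrid[:384,:512]
    H=(u>H[0])&(u<H[1])&(v>H[2])&(v<H[3]);C=(u>C[0])&(u<C[1])&(v>C[2])&(v<C[3])
    P=pts(s_); z=P[...,2]-kz; g=s_['pixels'].astype(int).sum(2)
    kn=big(H&(z>85)&(z<96)); kd=cv2.dilate(kn.astype(np.uint8),np.ones((5,5))).astype(bool)
    ha=big(H&(z>73)&(z<88)&~kd); ca=big(H&(z>39)&(z<51))
    print(n,'knob',np.mean(P[kn],0).round(1),rp(s_,kn,89+kz)[:3]); print('handle',rp(s_,ha,81+kz),z[ha].mean())
    x=P[ha][:,:2]; e=np.linalg.svd(x-x.mean(0))[2][0]; print('ang',np.degrees(np.arctan(e[1]/e[0])),x.mean(0))
    print('case',rp(s_,ca,45+kz),np.median(z[ca]))
    w=big(C&(g<220)); print('wall',rp(s_,w,14),np.median(z[w]))
    pl=big(C&(g>330)&(z<12)&(z>-5)); print('floor',rp(s_,pl,4),np.median(z[pl]))
    tb=C&(z>36)&(z<48); print('tb',rp(s_,tb,42))
    im=s_['pixels'][...,::-1].copy()
    for m,c in((w,(0,0,255)),(ha,(0,255,0)),(kn,(255,0,0)),(ca,(255,255,0)),(pl,(255,0,255)),(tb,(0,255,255))): im[m]=c
    cv2.imwrite('pics/ov_%s.png'%n,im)
if __name__=='__main__':
    measure(dict(np.load('pics/top0.npz')),'top0',(150,200,140,225),(285,350,155,260))
    measure(dict(np.load('pics/side0.npz')),'side0',(205,295,240,302),(225,320,178,215))
    a=cv2.imread('pics/ov_top0.png')[130:270,140:360];b=cv2.imread('pics/ov_side0.png')[170:310,190:330]
    cv2.imwrite('pics/ov.png',cv2.resize(np.hstack([a,b]),None,fx=2.2,fy=2.2,interpolation=0))
E
python3 m.py
```

```text
top0 knob [601.7 159.3  89.1] (array([601.8, 158.4]), array([38.9, 41.1]), 1.0)
handle (array([519.7, 146. ]), array([71.2, 14.9]), 8.4, 180) 80.05110907610394
ang 9.026907543444292 [519.6351801  146.33833574]
case (array([547. , 150.4]), array([158.9,  54. ]), 8.7, 879) 44.948284946024216
wall (array([ 381.6, -199.3]), array([46.8, 15.7]), 84.0, 58) 2.322164238079984
floor (array([ 489.6, -212.5]), array([267.2, 164.3]), 0.8, 2465) 1.862250127812416
tb (array([ 397. , -195.9]), array([49.9, 12.9]), 83.0, 107)
side0 knob [598.7 162.   89.4] (array([598.9, 161.7]), array([41.5, 43.5]), 34.4)
handle (array([517.1, 153.3]), array([71.1, 24.1]), 8.5, 212) 79.3258750065093
ang 8.578370150491002 [517.24606009 149.77181217]
case (array([545. , 155.7]), array([158.5,  59.6]), 8.5, 993) 45.197054023022744
wall (array([ 487.9, -234.3]), array([ 12.1, 167.8]), 84.4, 78) 10.560460440385354
floor (array([ 471.5, -217.3]), array([287.9, 188.4]), 0.3, 2225) 1.2277158349492734
tb (array([ 395.2, -190.4]), array([59.9, 11.2]), 84.2, 48)
```

```bash
sleep 1
```

```text
(no output)
```

View pics/ov.png

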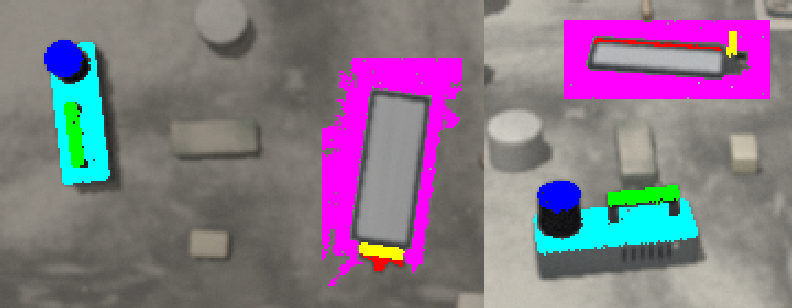

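Run:
```python
from h import *
for n,C in(('top0',(290,345,160,255)),('side0',(228,312,180,212))):
    s=dict(np.load('pics/%s.npz'%n)); g=s['pixels'].astype(int).sum(2)
    v,u=np.mgrid[:384,:512];C=(u>C[0])&(u<C[1])&(v>C[2])&(v<C[3])
    cy,cx=(207,319) if n[0]=='t' else (197,268)
    print(g[cy-20:cy+20,cx] if n[0]!='t' else g[cy,cx-30:cx+30])
    for th in(330,360,390):
        m=C&(g>th); n_,l=cv2.connectedComponents(m.astype(np.uint8),connectivity=4)
        f=l==l[cy,cx]; P=pts(s)
        # inner edge is wall top near side/floor on the other; report both planes
        print(n,th,'floor4',rp(s,f,4),'at14',rp(s,f,14))
```

```text
[371 363 357 357 347 347 334 365 415 457 468 463 444 395 308 237 300 395
 443 456 459 459 455 454 449 449 450 453 453 455 457 447 448 447 445 449
 443 446 429 370 269 228 319 407 438 448 441 397 331 318 315 314 314 313
 309 316 321 326 322 324]
top0 330 floor4 (array([ 492.1, -210.2]), array([ 59.7, 168.3]), 82.6, 1497) at14 (array([ 491.6, -208.9]), array([ 59.1, 166.7]), 82.6, 1497)
top0 360 floor4 (array([ 492.2, -210.2]), array([ 58.6, 167.3]), 82.5, 1448) at14 (array([ 491.7, -208.9]), array([ 58.1, 165.7]), 82.5, 1448)
top0 390 floor4 (array([ 491.9, -210.4]), array([ 56.1, 164.3]), 82.5, 1367) at14 (array([ 491.4, -209. ]), array([ 55.5, 162.7]), 82.5, 1367)
[435 433 430 412 402 396 399 410 410 398 365 284 203 212 350 485 537 546
 553 547 555 545 519 416 263 172 298 466 559 548 469 444 470 468 464 465
 484 483 484 474]
side0 330 floor4 (array([ 489.1, -216.1]), array([ 51.7, 169.4]), 82.6, 557) at14 (array([ 489.9, -200.5]), array([ 51. , 167.1]), 82.6, 557)
side0 360 floor4 (array([ 488.5, -216.4]), array([ 49.8, 168. ]), 82.3, 532) at14 (array([ 489.3, -200.8]), array([ 49.1, 165.6]), 82.3, 532)
side0 390 floor4 (array([ 488.4, -216.4]), array([ 48.6, 166.9]), 82.6, 515) at14 (array([ 489.2, -200.8]), array([ 47.9, 164.6]), 82.6, 515)
```

```bash
cat >> h.py <<'E'
from scipy.spatial.transform import Rotation as Ro
def go(x,y,z,yaw):
    s=sense(); R=Ro.from_euler('xyz',s['tcp_rot'],degrees=True); T=Ro.from_euler('xyz',[180,0,yaw],degrees=True)
    d=R.inv().apply(np.array([x,y,z])-s['tool_pos'])/150; a=(R.inv()*T).as_rotvec(degrees=True)/45
    print('tx %.4f ty %.4f tz %.4f | ax %.4f ay %.4f az %.4f'%(*d,*a)); 
def st():
    s=sense(); print('t %.2f'%s['time'],s['tool_pos'].round(1),s['tcp_rot'].round(2),'F',s['ft_force'].round(1),'M',s['wrist_torque'].round(3),'gap %.1f'%s['finger_gap'],'q',s['joint_pos'].round(1))
E
python3 -c "
from h import *
st();go(526,149,340,8.6)"
```

```text
t 0.10 [ 215.7 -559.7  403.7] [-1.799e+02 -1.000e-02  2.107e+01] F [1.  0.6 0.2] M [ 0.017 -0.028  0.009] gap 85.2 q [-73.8   7.5  85.3  -0.   87.3  -4.9]
tx 3.6291 ty -3.6639 tz 0.4315 | ax -0.0022 ay 0.0001 az 0.2772
```

```bash
python3 -m jog '[{"tx":0.9,"ty":-0.9},{"tx":0.9,"ty":-0.9},{"tx":0.9,"ty":-0.9},{"tx":0.9,"ty":-0.9},{"tx":0.9,"ty":-0.9}]' 
python3 -m jog '[{"tx":0.9,"ty":-0.9},{"tx":0.9,"ty":-0.9},{"tx":0.9,"ty":-0.9},{"tx":0.9,"ty":-0.9},{"tx":0.9,"ty":-0.9}]' 
python3 -m jog '[{"tx":0.9,"ty":-0.9},{"tx":0.9,"ty":-0.9},{"tx":0.9,"ty":-0.9},{"tx":0.9,"ty":-0.9},{"tx":0.9,"ty":-0.9}]' 
python3 -c "
from h import *
st();go(526,149,340,8.6)"
```

```text
t 0.10 [ 215.7 -559.7  403.7] [-1.799e+02 -1.000e-02  2.107e+01] F [1.  0.6 0.2] M [ 0.017 -0.028  0.009] gap 85.2 q [-73.8   7.5  85.3  -0.   87.3  -4.9]
tx 3.6291 ty -3.6639 tz 0.4315 | ax -0.0022 ay 0.0001 az 0.2772invalid input at $[0]: expected keys tx, ty, tz, ax, ay, az, hand
invalid input at $[0]: expected keys tx, ty, tz, ax, ay, az, hand
invalid input at $[0]: expected keys tx, ty, tz, ax, ay, az, hand
```

All seven keys are required in each row.

```bash
python3 -m jog '[{"tx":0.9,"ty":-0.9,"tz":0,"ax":0,"ay":0,"az":0,"hand":1},{"tx":0.9,"ty":-0.9,"tz":0,"ax":0,"ay":0,"az":0,"hand":1},{"tx":0.9,"ty":-0.9,"tz":0,"ax":0,"ay":0,"az":0,"hand":1},{"tx":0.9,"ty":-0.9,"tz":0,"ax":0,"ay":0,"az":0,"hand":1},{"tx":0.9,"ty":-0.9,"tz":0,"ax":0,"ay":0,"az":0,"hand":1}]' 
python3 -c "
from h import *
st();go(526,149,340,8.6)"
```

```text
time: 0.52
tool_pos: [294.1, -382.2, 404.0]
tcp_rot: [-179.9, -0.0, 21.1]
ft_force: [-0.3, 0.5, 0.9]
finger_gap: 85.6
t 0.52 [ 294.1 -382.2  404. ] [-1.7989e+02 -4.0000e-02  2.1130e+01] F [-0.3  0.5  0.9] M [ 0.003  0.004 -0.016] gap 85.6 q [-5.850e+01 -1.100e+01  1.034e+02  1.000e-01  8.770e+01  1.030e+01]
tx 2.7186 ty -2.7452 tz 0.4337 | ax -0.0024 ay -0.0007 az 0.2785
```

```bash
python3 -m jog '[{"tx":0.9,"ty":-0.9,"tz":0,"ax":0,"ay":0,"az":0.2,"hand":1},{"tx":0.9,"ty":-0.9,"tz":0,"ax":0,"ay":0,"az":0.2,"hand":1},{"tx":0.9,"ty":-0.9,"tz":0,"ax":0,"ay":0,"az":0.2,"hand":1},{"tx":0.9,"ty":-0.9,"tz":0,"ax":0,"ay":0,"az":0.2,"hand":1},{"tx":0.9,"ty":-0.9,"tz":0,"ax":0,"ay":0,"az":0.2,"hand":1}]' 
python3 -c "
from h import *
st();go(526,149,340,8.6)"
```

```text
time: 0.93
tool_pos: [371.1, -207.9, 404.4]
tcp_rot: [-179.9, -0.0, 12.1]
ft_force: [0.8, 0.1, -0.5]
finger_gap: 85.4
t 0.93 [ 371.1 -207.9  404.4] [-1.7994e+02 -2.0000e-02  1.2130e+01] F [ 0.8  0.1 -0.5] M [ 0.009 -0.003 -0.085] gap 85.4 q [-3.620e+01 -2.070e+01  1.113e+02  1.000e-01  8.940e+01  4.170e+01]
tx 1.5091 ty -2.1089 tz 0.4322 | ax -0.0012 ay -0.0005 az 0.0784
```

```bash
python3 -m jog '[{"tx":0.7,"ty":-1,"tz":0,"ax":0,"ay":0,"az":0.08,"hand":1},{"tx":0.7,"ty":-1,"tz":0,"ax":0,"ay":0,"az":0.08,"hand":1},{"tx":0.7,"ty":-1,"tz":0,"ax":0,"ay":0,"az":0.08,"hand":1},{"tx":0.7,"ty":-1,"tz":0,"ax":0,"ay":0,"az":0.08,"hand":1},{"tx":0.7,"ty":-1,"tz":0,"ax":0,"ay":0,"az":0.08,"hand":1}]' 
python3 -c "
from h import *
st();go(526,149,340,8.6)"
```

```text
time: 1.35
tool_pos: [442.7, -38.2, 404.5]
tcp_rot: [-179.9, -0.0, 8.6]
ft_force: [-1.1, -0.5, -0.2]
finger_gap: 85.6
t 1.35 [442.7 -38.2 404.5] [-1.799e+02 -4.000e-02  8.640e+00] F [-1.1 -0.5 -0.2] M [0.042 0.014 0.032] gap 85.6 q [-1.160e+01 -1.740e+01  1.088e+02  1.000e-01  8.870e+01  6.980e+01]
tx 0.7363 ty -1.1494 tz 0.4321 | ax -0.0022 ay -0.0008 az 0.0008
```

```bash
python3 -m jog '[{"tx":0.67,"ty":-1,"tz":0.1,"ax":0,"ay":0,"az":0,"hand":1},{"tx":0.67,"ty":-1,"tz":0.2,"ax":0,"ay":0,"az":0,"hand":1},{"tx":0.67,"ty":-1,"tz":0.2,"ax":0,"ay":0,"az":0,"hand":1},{"tx":0.67,"ty":-1,"tz":0.2,"ax":0,"ay":0,"az":0,"hand":1},{"tx":0.67,"ty":-1,"tz":0.2,"ax":0,"ay":0,"az":0,"hand":1}]'
python3 - <<'E'
from h import *
st();go(526,149,270,8.6)
a=snap('top','t1')['pixels'];b=snap('side','s1')['pixels']
c=np.hstack([a[100:250,100:250],b[140:290,180:330]])[...,::-1]
cv2.imwrite('pics/c1.png',cv2.resize(c,None,fx=2.6,fy=2.6,interpolation=2))
E
```

```text
time: 1.77
tool_pos: [519.7, 125.0, 372.8]
tcp_rot: [-179.9, 0.1, 8.6]
ft_force: [0.6, -0.1, 0.2]
finger_gap: 85.5
t 1.77 [519.7 125.  372.8] [-1.7991e+02  8.0000e-02  8.6200e+00] F [ 0.6 -0.1  0.2] M [0.011 0.001 0.011] gap 85.5 q [ 8.  -1.7 98.1  0.1 83.7 89.4]
tx 0.0664 ty -0.1506 tz 0.6858 | ax -0.0020 ay 0.0019 az 0.0004
```

View pics/c1.png

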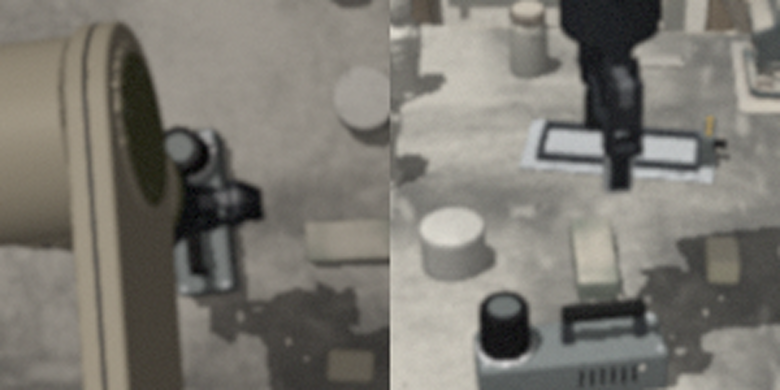

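Run:
```python
from h import *
s=dict(np.load('pics/s1.npz')); g=s['pixels'].astype(int).sum(2)
for v in range(185,214,3): 
    r=g[v,255:285]; i=np.nonzero(r<200)[0]; print(v,255+i.min() if len(i) else 0,255+i.max() if len(i) else 0)
P=pts(s); 
m=np.zeros(g.shape,bool); m[195:211,260:278]=1; m&=(P[...,2]>190)&(P[...,2]<300)&(P[...,1]>100)
print(m.sum(),np.median(P[m],0),P[m].min(0),P[m].max(0)); x=P[m]; 
for lo in range(210,260,8):
    k=(x[:,2]>lo)&(x[:,2]<lo+8)
    if k.sum(): print(lo,k.sum(),x[k][:,0].min(),x[k][:,0].max(),np.median(x[k][:,1]))
t=dict(np.load('pics/t1.npz'));P=pts(t); m=np.zeros(g.shape,bool); m[165:195,170:205]=1; m&=(P[...,2]>190)&(P[...,2]<300); x=P[m]; print(x.min(0),x.max(0),np.median(x,0))
```

```text
185 255 276
188 255 276
191 262 284
194 263 275
197 263 276
200 264 272
203 265 284
206 265 271
209 265 271
212 265 270
209 [509.45866585 180.92664004 244.01272598] [494.09241569 170.96923368 221.08902824] [522.97349031 201.0957115  271.48418509]
218 14 499.0193006613072 520.4031282210987 174.24939039824488
226 38 499.18160029221696 520.5580294479026 178.37054966988543
234 41 499.41111248412074 520.627187176793 178.73654247460203
242 30 499.6491130179821 520.7225063549001 179.05083577094206
250 3 519.2105143052125 521.0320955124255 178.03362893292024
258 38 495.6852961572096 522.9734903113814 197.3901497416337
[506.3258398   50.68116658 216.16089797] [542.32179812  99.35438886 298.02846148] [519.54427236  77.55669875 278.87286838]
```

```bash
python3 -m jog '[{"tx":0.073,"ty":-0.15,"tz":0.27,"ax":0,"ay":0,"az":0,"hand":1},{"tx":0.073,"ty":-0.15,"tz":0.5,"ax":0,"ay":0,"az":0,"hand":1},{"tx":0.073,"ty":-0.15,"tz":0.68,"ax":0,"ay":0,"az":0,"hand":1},{"tx":0.073,"ty":-0.15,"tz":0.68,"ax":0,"ay":0,"az":0,"hand":1}]'
python3 - <<'E'
from h import *
st();go(527,149,229,8.6)
b=snap('side','s2')['pixels'];a=snap('top','t2')['pixels']
c=np.hstack([a[100:250,100:250],b[180:330,180:330]])[...,::-1]
cv2.imwrite('pics/c2.png',cv2.resize(c,None,fx=2.6,fy=2.6,interpolation=2))
E
```

```text
time: 2.2
tool_pos: [523.5, 143.9, 265.6]
tcp_rot: [180.0, 0.7, 8.5]
ft_force: [-1.1, -0.4, -1.5]
finger_gap: 85.6
t 2.20 [523.5 143.9 265.6] [179.97   0.68   8.48] F [-1.1 -0.4 -1.5] M [0.047 0.057 0.009] gap 85.6 q [ 10.    5.4 102.4  -0.   72.8  91.5]
tx 0.0309 ty -0.0302 tz 0.2435 | ax 0.0007 ay 0.0150 az -0.0026
```

View pics/c2.png

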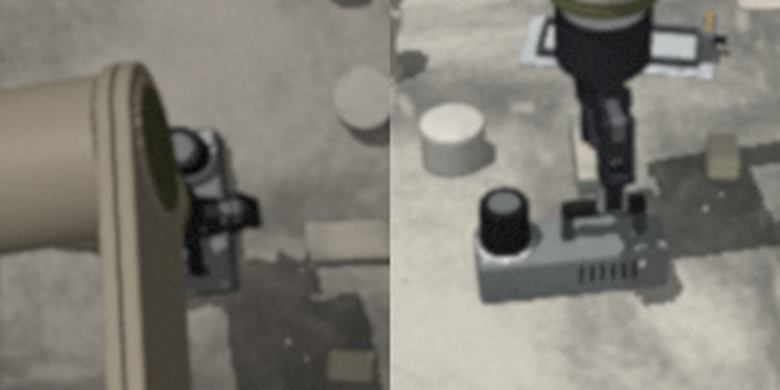

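The side view shows the near finger at crop (612,195), over the handle (565–640), with the head undisturbed.

Run:
```python
from h import *
st();go(527,149,229,8.6)
```

```text
t 2.30 [526.2 144.1 272.2] [1.7998e+02 1.6000e-01 8.4400e+00] F [ 1.1 -0.4  0.1] M [-0.001  0.003  0.003] gap 86.0 q [  9.9   5.1 102.   -0.   73.   91.5]
tx 0.0110 ty -0.0315 tz 0.2882 | ax 0.0004 ay 0.0037 az -0.0035
```

```bash
python3 -m jog '[{"tx":0.01,"ty":-0.03,"tz":0.1,"ax":0,"ay":0,"az":0,"hand":1},{"tx":0.01,"ty":-0.03,"tz":0.2,"ax":0,"ay":0,"az":0,"hand":1},{"tx":0.01,"ty":-0.03,"tz":0.28,"ax":0,"ay":0,"az":0,"hand":1},{"tx":0.01,"ty":-0.03,"tz":0.28,"ax":0,"ay":0,"az":0,"hand":1},{"tx":0.01,"ty":-0.03,"tz":0.28,"ax":0,"ay":0,"az":0,"hand":1}]'
python3 - <<'E'
from h import *
b=snap('side','s3')['pixels']
st();go(527,149,229,8.6)
c=b[220:310,200:300][...,::-1]
cv2.imwrite('pics/c3.png',cv2.resize(c,None,fx=5,fy=5,interpolation=2))
E
```

```text
time: 2.72
tool_pos: [527.9, 149.2, 231.8]
tcp_rot: [180.0, -0.0, 8.4]
ft_force: [0.0, 0.0, -0.9]
finger_gap: 85.1
t 2.77 [528.2 149.3 232.3] [-1.80e+02 -1.00e-01  8.45e+00] F [-0.6 -0.1  0.2] M [-0.011 -0.009 -0.001] gap 85.2 q [ 10.4   8.3 103.1  -0.   68.5  92. ]
tx -0.0082 ty 0.0007 tz 0.0221 | ax -0.0000 ay -0.0023 az -0.0034
```

View pics/c3.png

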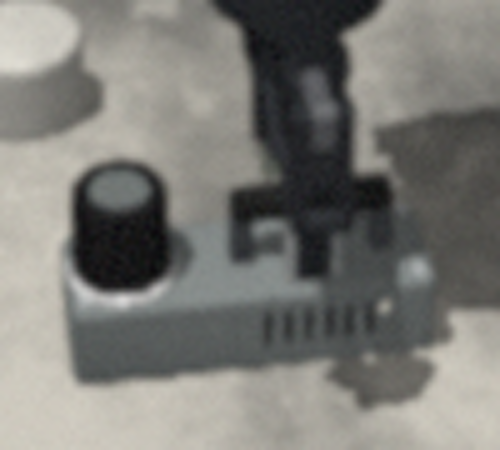

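```bash
python3 -m jog '[{"tx":0,"ty":0,"tz":0.02,"ax":0,"ay":0,"az":0,"hand":0.6},{"tx":0,"ty":0,"tz":0.02,"ax":0,"ay":0,"az":0,"hand":0.3},{"tx":0,"ty":0,"tz":0.02,"ax":0,"ay":0,"az":0,"hand":0.2},{"tx":0,"ty":0,"tz":0.02,"ax":0,"ay":0,"az":0,"hand":0},{"tx":0,"ty":0,"tz":0.02,"ax":0,"ay":0,"az":0,"hand":0}]' 60
python3 -m jog '[{"tx":0,"ty":0,"tz":0,"ax":0,"ay":0,"az":0,"hand":0},{"tx":0,"ty":0,"tz":0,"ax":0,"ay":0,"az":0,"hand":0},{"tx":0,"ty":0,"tz":0,"ax":0,"ay":0,"az":0,"hand":0}]'
python3 - <<'E'
from h import *
st()
E
```

```text
time: 3.18
tool_pos: [527.6, 149.6, 227.9]
tcp_rot: [-180.0, -0.0, 8.5]
ft_force: [0.7, -0.2, 0.4]
finger_gap: 25.9
time: 3.43
tool_pos: [527.7, 149.3, 227.9]
tcp_rot: [180.0, -0.0, 8.5]
ft_force: [-0.6, -2.8, 2.0]
finger_gap: 12.8
t 3.43 [527.7 149.3 227.9] [ 1.7997e+02 -1.0000e-02  8.4700e+00] F [-0.6 -2.8  2. ] M [-0.358  0.008  0.037] gap 12.8 q [ 10.5   8.7 103.3  -0.   68.1  92. ]
```

```bash
python3 -m jog '[{"tx":0,"ty":0,"tz":-0.03,"ax":0,"ay":0,"az":0,"hand":0},{"tx":0,"ty":0,"tz":-0.08,"ax":0,"ay":0,"az":0,"hand":0},{"tx":0,"ty":0,"tz":-0.15,"ax":0,"ay":0,"az":0,"hand":0},{"tx":0,"ty":0,"tz":-0.2,"ax":0,"ay":0,"az":0,"hand":0},{"tx":0,"ty":0,"tz":-0.2,"ax":0,"ay":0,"az":0,"hand":0}]'
python3 - <<'E'
from h import *
b=snap('side','s4')['pixels'];a=snap('top','t4')['pixels']
st()
c=np.hstack([a[100:250,100:250],b[180:330,180:330]])[...,::-1]
cv2.imwrite('pics/c4.png',cv2.resize(c,None,fx=2.6,fy=2.6,interpolation=2))
E
```

```text
time: 3.85
tool_pos: [528.5, 149.8, 260.3]
tcp_rot: [-180.0, -0.2, 8.5]
ft_force: [0.4, -0.4, -6.9]
finger_gap: 13.1
t 3.95 [527.9 149.6 258.5] [-1.7999e+02 -9.0000e-02  8.4800e+00] F [-1.3  0.9 -7.8] M [ 0.056 -0.02   0.035] gap 13.1 q [ 10.5   6.4 102.2   0.   71.3  92. ]
```

View pics/c4.png

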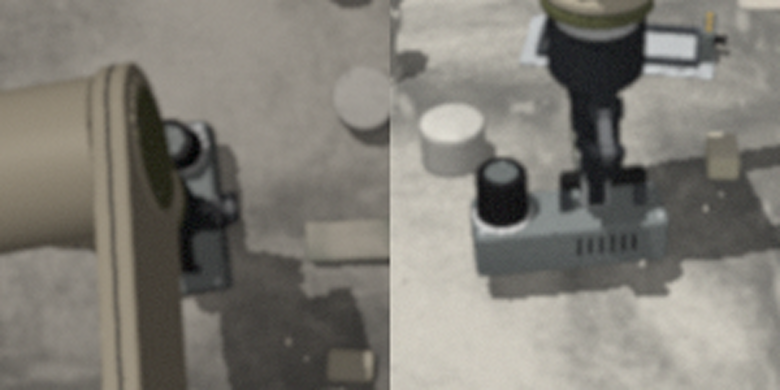

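Run:
```python
from h import *
v,u=np.mgrid[:384,:512]
for n,B in (('side0',(205,245,240,290)),('s4',(205,240,236,290)),('t4',(155,185,140,175)),('top0',(155,185,145,175))):
    s=dict(np.load('pics/%s.npz'%n)); P=pts(s); dz=30.5 if n[1]=='4' else 0; z=P[...,2]-dz
    m=big((u>B[0])&(u<B[1])&(v>B[2])&(v<B[3])&(z>85)&(z<94)); 
    q=P[m]; print(n,m.sum(),q.mean(0).round(1),rp(s,m,89+dz),'front y max',q[:,1].max())
    # case top plane
    zc=P[...,2]-dz
    if n[0]=='s':
        B=(195,300,230,305)
        c=big((u>B[0])&(u<B[1])&(v>B[2])&(v<B[3])&(zc>40)&(zc<50)); q=P[c]; A=np.c_[q[:,:2]-q[:,:2].mean(0),np.ones(len(q))]
        print(' case plane slope/z',np.linalg.lstsq(A,q[:,2],rcond=None)[0], rp(s,c,45+dz))
```

```text
side0 220 [598.7 162.   89.4] (array([598.9, 161.7]), array([41.5, 43.5]), 34.4, 220) front y max 182.7005697086344
 case plane slope/z [ 6.40349826e-03 -3.06388167e-02  4.51009903e+01] (array([545. , 155.7]), array([158.5,  59.6]), 8.5, 951)
s4 239 [600.1 164.1 121.6] (array([600.3, 162.2]), array([39.7, 49. ]), 1.8, 239) front y max 183.22530150469117
 case plane slope/z [ 1.28837306e-02 -6.95308499e-02  7.70335446e+01] (array([546.2, 154.9]), array([159.3,  60.8]), 8.2, 884)
t4 126 [604.4 152.8 121.1] (array([604.9, 151.7]), array([41.3, 20.7]), 15.0, 126) front y max 167.15429050075034
top0 230 [601.7 159.3  89.1] (array([601.8, 158.4]), array([38.9, 41.1]), 1.0, 230) front y max 179.6829067058587
```

```bash
python3 -m jog '[{"tx":0,"ty":0.1,"tz":-0.2,"ax":0,"ay":0,"az":0,"hand":0},{"tx":0,"ty":0.3,"tz":-0.4,"ax":0,"ay":0,"az":0,"hand":0},{"tx":-0.1,"ty":0.5,"tz":-0.4,"ax":0,"ay":0,"az":0.05,"hand":0},{"tx":-0.2,"ty":0.7,"tz":-0.4,"ax":0,"ay":0,"az":0.1,"hand":0},{"tx":-0.2,"ty":0.9,"tz":-0.4,"ax":0,"ay":0,"az":0.15,"hand":0}]'
python3 - <<'E'
from h import *
st(); go(471.1,-206.4,310,-7.6)
E
```

```text
time: 4.37
tool_pos: [515.9, 10.4, 317.5]
tcp_rot: [-180.0, 0.1, 1.7]
ft_force: [-0.3, 0.4, -7.5]
finger_gap: 13.4
t 4.37 [515.9  10.4 317.5] [-1.80e+02  1.10e-01  1.65e+00] F [-0.3  0.4 -7.5] M [ 0.012 -0.026  0.028] gap 13.4 q [ -4.5  -2.1 104.4  -0.   77.8  83.8]
tx -0.3404 ty 1.4363 tz 0.0503 | ax 0.0002 ay 0.0025 az 0.2057
```

```bash
python3 -m jog '[{"tx":-0.05,"ty":0.2,"tz":0,"ax":0,"ay":0,"az":0.05,"hand":0},{"tx":-0.1,"ty":0.4,"tz":0,"ax":0,"ay":0,"az":0.1,"hand":0},{"tx":-0.15,"ty":0.6,"tz":0,"ax":0,"ay":0,"az":0.15,"hand":0},{"tx":-0.2,"ty":0.8,"tz":0,"ax":0,"ay":0,"az":0.2,"hand":0},{"tx":-0.25,"ty":1,"tz":0,"ax":0,"ay":0,"az":0.2,"hand":0}]'
python3 - <<'E'
from h import *
st(); go(471.1,-206.4,290,-7.6)
E
```

```text
time: 4.78
tool_pos: [484.0, -140.8, 317.2]
tcp_rot: [-180.0, 0.0, -7.4]
ft_force: [0.7, -0.2, -6.7]
finger_gap: 13.2
t 4.78 [ 484.  -140.8  317.2] [-1.7999e+02  4.0000e-02 -7.4200e+00] F [ 0.7 -0.2 -6.7] M [ 0.085 -0.074  0.012] gap 13.2 q [-22.   -4.1 106.3   0.   77.8  75.4]
tx -0.0284 ty 0.4451 tz 0.1810 | ax -0.0003 ay 0.0009 az 0.0040
```

```bash
python3 -m jog '[{"tx":-0.01,"ty":0.15,"tz":0,"ax":0,"ay":0,"az":0.004,"hand":0},{"tx":-0.02,"ty":0.3,"tz":0.1,"ax":0,"ay":0,"az":0.004,"hand":0},{"tx":-0.028,"ty":0.42,"tz":0.18,"ax":0,"ay":0,"az":0.004,"hand":0},{"tx":-0.028,"ty":0.445,"tz":0.18,"ax":0,"ay":0,"az":0.004,"hand":0},{"tx":-0.028,"ty":0.445,"tz":0.18,"ax":0,"ay":0,"az":0.004,"hand":0}]'
python3 - <<'E'
from h import *
b=snap('side','s5')['pixels'];a=snap('top','t5')['pixels']
st();go(471.1,-206.4,260,-7.6)
c=np.hstack([a[140:260,260:380],b[130:250,200:320]])[...,::-1]
cv2.imwrite('pics/c5.png',cv2.resize(c,None,fx=3.3,fy=3.3,interpolation=2))
E
```

```text
time: 5.2
tool_pos: [471.2, -206.0, 289.2]
tcp_rot: [-179.9, 0.2, -7.6]
ft_force: [0.4, 0.9, -6.1]
finger_gap: 12.9
t 5.30 [ 472.3 -204.8  290.7] [-1.7996e+02  1.0000e-02 -7.4800e+00] F [ 0.9  0.6 -6.7] M [-0.011  0.026  0.006] gap 13.0 q [-29.2  -0.8 106.1   0.   74.8  68.3]
tx -0.0063 ty 0.0115 tz 0.2047 | ax -0.0008 ay 0.0002 az 0.0026
```

View pics/c5.png

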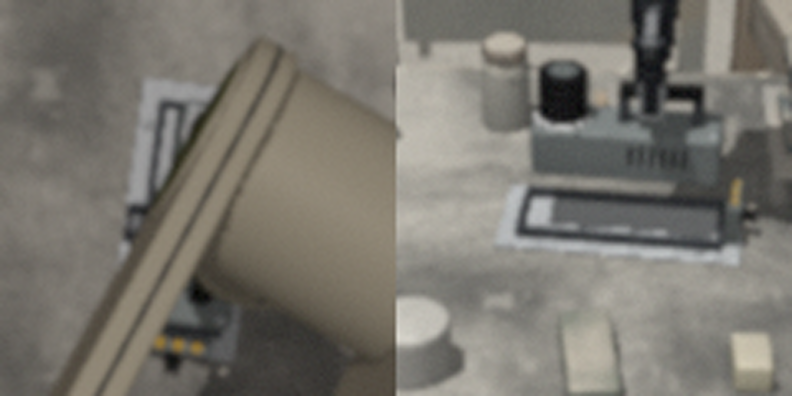

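```bash
python3 -m jog '[{"tx":-0.005,"ty":0.01,"tz":0.1,"ax":0,"ay":0,"az":0,"hand":0},{"tx":-0.005,"ty":0.01,"tz":0.2,"ax":0,"ay":0,"az":0,"hand":0},{"tx":-0.005,"ty":0.01,"tz":0.27,"ax":0,"ay":0,"az":0,"hand":0},{"tx":-0.005,"ty":0.01,"tz":0.27,"ax":0,"ay":0,"az":0,"hand":0},{"tx":-0.005,"ty":0.01,"tz":0.27,"ax":0,"ay":0,"az":0,"hand":0}]'
python3 - <<'E'
from h import *
b=snap('side','s6')['pixels'];a=snap('top','t6')['pixels']
st();go(471.1,-206.4,260,-7.6)
c=b[150:220,220:325][...,::-1]
cv2.imwrite('pics/c6.png',cv2.resize(c,None,fx=7,fy=7,interpolation=2))
cv2.imwrite('pics/d6.png',cv2.resize(a[140:260,260:380][...,::-1],None,fx=4,fy=4,interpolation=2))
E
```

```text
time: 5.72
tool_pos: [471.2, -205.7, 249.9]
tcp_rot: [-180.0, 0.1, -7.4]
ft_force: [-0.3, 0.2, -7.2]
finger_gap: 12.9
t 5.82 [ 471.8 -206.4  251.3] [ 1.7998e+02 -8.0000e-02 -7.4200e+00] F [-0.3 -0.1 -7.6] M [-0.047 -0.023  0.018] gap 13.1 q [-29.3   1.8 107.8   0.   70.2  68.1]
tx -0.0048 ty 0.0007 tz -0.0583 | ax 0.0005 ay -0.0018 az 0.0040
```

View pics/c6.png

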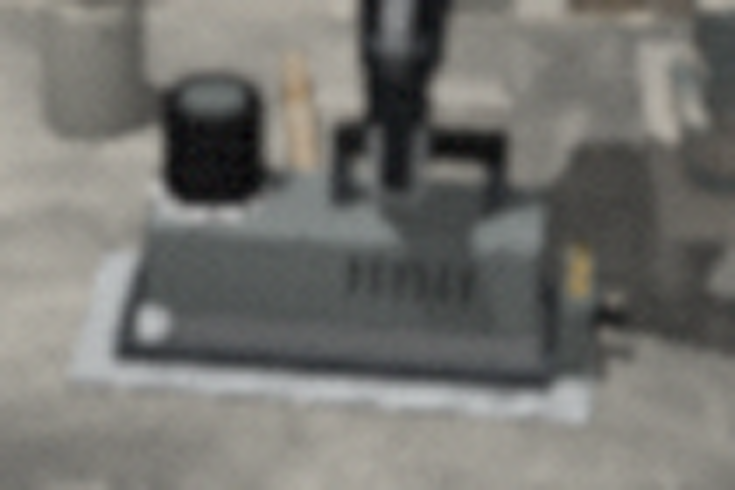

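View pics/d6.png

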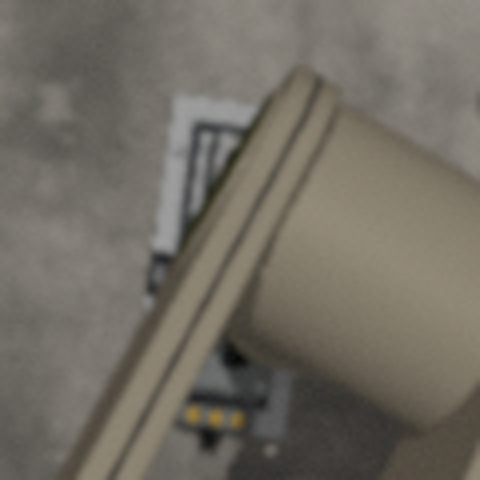

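Run:
```python
from h import *
v,u=np.mgrid[:384,:512]
s=dict(np.load('pics/s6.npz')); P=pts(s); dz=22.8; z=P[...,2]-dz
B=(242,260,155,182); m=big((u>B[0])&(u<B[1])&(v>B[2])&(v<B[3])&(z>85)&(z<94)); print('knob',P[m].mean(0),rp(s,m,89+dz))
B=(236,302,150,212); c=big((u>B[0])&(u<B[1])&(v>B[2])&(v<B[3])&(z>39)&(z<51)); q=P[c]; A=np.c_[q[:,:2]-q[:,:2].mean(0),np.ones(len(q))]
print(np.linalg.lstsq(A,q[:,2],rcond=None)[0], rp(s,c,45+dz))
# front face points
f=(u>B[0])&(u<B[1])&(v>B[2])&(v<B[3])&(z>8)&(z<36)&(P[...,1]>-230)&(P[...,1]<-150)
q=P[f]; print(f.sum(),q[:,0].min(),q[:,0].max()); e=np.polyfit(q[:,0],q[:,1],1); print('face slope deg',np.degrees(np.arctan(e[0])),'y at x490',np.polyval(e,490))
for lo in (10,16,22,28): k=(q[:,2]>dz+lo)&(q[:,2]<dz+lo+6); print(lo,q[k][:,0].min(),q[k][:,0].max())
# cradle near wall & far wall via depth, side0
s=dict(np.load('pics/side0.npz')); P=pts(s); C=(u>228)&(u<318)&(v>180)&(v<212)
w=C&(P[...,2]>11)&(P[...,2]<17); print('walls',w.sum(),rp(s,w,14),rect(P,w))
pl=big(C&(s['pixels'].astype(int).sum(2)>480)); 
g=s['pixels'].astype(int).sum(2); print(g[196,225:245],g[197,285:310])
```

```text
knob [ 542.45861511 -211.81989736  111.64833149] (array([ 542.4, -211.3]), array([39.1, 46.1]), 0.3, 100)
[-2.87694658e-03 -4.40151415e-02  6.73160683e+01] (array([ 488.5, -201.4]), array([ 63.1, 158.1]), 82.7, 463)
487 395.4763374897486 567.6743494224348
face slope deg -6.440956490045704 y at x490 -183.0231892547123
10 399.0471717393621 567.6662623632251
16 395.4763374897486 567.6251403642725
22 414.2229310590715 567.6111059454327
28 411.2520839139801 567.5213213571993
walls 295 (array([ 484.2, -205.2]), array([ 79.1, 191. ]), 82.5, 295) (array([ 484. , -207.8]), array([ 76.6, 190.8]), 83.1, 295)
[490 491 494 492 487 483 489 526 547 538 522 433 288 226 356 507 544 556
 537 543] [554 549 548 551 546 549 549 549 547 552 550 515 398 274 216 222 221 225
 211 199 239 302 299 286 312]
```

```bash
python3 -m jog '[{"tx":0.005,"ty":0.003,"tz":0.02,"ax":0,"ay":0,"az":0.004,"hand":0},{"tx":0.005,"ty":0.003,"tz":0.04,"ax":0,"ay":0,"az":0.004,"hand":0},{"tx":0.005,"ty":0.003,"tz":0.06,"ax":0,"ay":0,"az":0.004,"hand":0},{"tx":0.005,"ty":0.003,"tz":0.06,"ax":0,"ay":0,"az":0.004,"hand":0}]'
python3 - <<'E'
from h import *
st()
E
```

```text
time: 6.15
tool_pos: [471.7, -207.0, 240.5]
tcp_rot: [-180.0, 0.1, -7.6]
ft_force: [-0.3, -0.3, -7.0]
finger_gap: 12.8
t 6.15 [ 471.7 -207.   240.5] [-1.7998e+02  5.0000e-02 -7.6400e+00] F [-0.3 -0.3 -7. ] M [ 0.025  0.097 -0.014] gap 12.8 q [-29.4   2.7 108.1   0.   69.2  68.2]
```

```bash
python3 -m jog '[{"tx":0,"ty":0,"tz":0.01,"ax":0,"ay":0,"az":0,"hand":0},{"tx":0,"ty":0,"tz":0.02,"ax":0,"ay":0,"az":0,"hand":0},{"tx":0,"ty":0,"tz":0.02,"ax":0,"ay":0,"az":0,"hand":0}]'
python3 - <<'E'
from h import *
st()
E
```

```text
time: 6.4
tool_pos: [471.8, -207.1, 237.8]
tcp_rot: [-180.0, 0.0, -7.6]
ft_force: [0.3, 0.4, -6.7]
finger_gap: 12.9
t 6.40 [ 471.8 -207.1  237.8] [-1.7999e+02  3.0000e-02 -7.6400e+00] F [ 0.3  0.4 -6.7] M [0.02  0.017 0.014] gap 12.9 q [-29.4   3.  108.2   0.   68.8  68.2]
```

```bash
python3 -m jog '[{"tx":0,"ty":0,"tz":0.01,"ax":0,"ay":0,"az":0,"hand":0},{"tx":0,"ty":0,"tz":0.02,"ax":0,"ay":0,"az":0,"hand":0},{"tx":0,"ty":0,"tz":0.03,"ax":0,"ay":0,"az":0,"hand":0},{"tx":0,"ty":0,"tz":0.03,"ax":0,"ay":0,"az":0,"hand":0}]'
python3 - <<'E'
from h import *
st()
E
```

```text
time: 6.73
tool_pos: [471.8, -207.0, 233.3]
tcp_rot: [-180.0, 0.0, -7.6]
ft_force: [-0.4, 0.4, -7.8]
finger_gap: 12.9
t 6.73 [ 471.8 -207.   233.3] [-1.7999e+02  3.0000e-02 -7.6400e+00] F [-0.4  0.4 -7.8] M [ 0.025 -0.053  0.021] gap 12.9 q [-29.4   3.3 108.4  -0.   68.3  68.2]
```

```bash
python3 -m jog '[{"tx":0,"ty":0,"tz":0.005,"ax":0,"ay":0,"az":0,"hand":0},{"tx":0,"ty":0,"tz":0.01,"ax":0,"ay":0,"az":0,"hand":0},{"tx":0,"ty":0,"tz":0.01,"ax":0,"ay":0,"az":0,"hand":0},{"tx":0,"ty":0,"tz":0.01,"ax":0,"ay":0,"az":0,"hand":0}]'
python3 - <<'E'
from h import *
st()
E
```

```text
time: 7.07
tool_pos: [471.9, -207.1, 232.2]
tcp_rot: [-180.0, 0.0, -7.6]
ft_force: [0.5, -0.4, -6.8]
finger_gap: 13.0
t 7.07 [ 471.9 -207.1  232.2] [-180.      0.     -7.64] F [ 0.5 -0.4 -6.8] M [-0.031  0.009  0.004] gap 13.0 q [-29.4   3.4 108.4   0.   68.2  68.2]
```

```bash
python3 -m jog '[{"tx":0,"ty":0,"tz":0.005,"ax":0,"ay":0,"az":0,"hand":0},{"tx":0,"ty":0,"tz":0.01,"ax":0,"ay":0,"az":0,"hand":0},{"tx":0,"ty":0,"tz":0.01,"ax":0,"ay":0,"az":0,"hand":0},{"tx":0,"ty":0,"tz":0.01,"ax":0,"ay":0,"az":0,"hand":0}]'
python3 - <<'E'
from h import *
st()
E
```

```text
time: 7.4
tool_pos: [472.0, -207.5, 231.7]
tcp_rot: [180.0, -0.0, -7.6]
ft_force: [-5.9, -0.4, 2.2]
finger_gap: 12.9
t 7.40 [ 472.  -207.5  231.7] [ 1.7996e+02 -1.0000e-02 -7.6400e+00] F [-5.9 -0.4  2.2] M [0.168 0.787 0.028] gap 12.9 q [-29.4   3.5 108.4  -0.   68.1  68.2]
```

The head touched the floor at TCP z = 231.7, against an expected 231.9, so it's home. Releasing the handle.

```bash
python3 -m jog '[{"tx":0,"ty":0,"tz":0,"ax":0,"ay":0,"az":0,"hand":0.2},{"tx":0,"ty":0,"tz":0,"ax":0,"ay":0,"az":0,"hand":0.4},{"tx":0,"ty":0,"tz":0,"ax":0,"ay":0,"az":0,"hand":0.7},{"tx":0,"ty":0,"tz":0,"ax":0,"ay":0,"az":0,"hand":0.7},{"tx":0,"ty":0,"tz":0,"ax":0,"ay":0,"az":0,"hand":0.7}]'
python3 -m jog '[{"tx":0,"ty":0,"tz":-0.2,"ax":0,"ay":0,"az":0,"hand":0.7},{"tx":0,"ty":0,"tz":-0.5,"ax":0,"ay":0,"az":0,"hand":0.7},{"tx":0,"ty":0,"tz":-0.7,"ax":0,"ay":0,"az":0,"hand":0.7},{"tx":-0.2,"ty":0,"tz":-0.7,"ax":0,"ay":0,"az":0,"hand":0.7},{"tx":-0.5,"ty":0,"tz":-0.7,"ax":0,"ay":0,"az":0,"hand":0.7}]'
python3 - <<'E'
from h import *
b=snap('side','s8')['pixels'];a=snap('top','t8')['pixels']
st()
c=np.hstack([a[140:260,260:380],b[130:250,210:330]])[...,::-1]
cv2.imwrite('pics/c8.png',cv2.resize(c,None,fx=3.3,fy=3.3,interpolation=2))
E
```

```text
time: 7.82
tool_pos: [472.2, -207.2, 231.0]
tcp_rot: [180.0, -0.0, -7.6]
ft_force: [-0.4, -0.2, 0.3]
finger_gap: 59.7
time: 8.23
tool_pos: [402.7, -198.4, 339.6]
tcp_rot: [179.8, -0.4, -7.6]
ft_force: [0.2, -1.0, 0.1]
finger_gap: 59.5
t 8.33 [ 396.3 -195.8  333.9] [-179.93    0.25   -7.66] F [ 0.4  0.5 -1. ] M [-0.011 -0.052  0.038] gap 60.3 q [-32.9 -15.2 114.3  -0.   81.1  64.7]
```

View pics/c8.png

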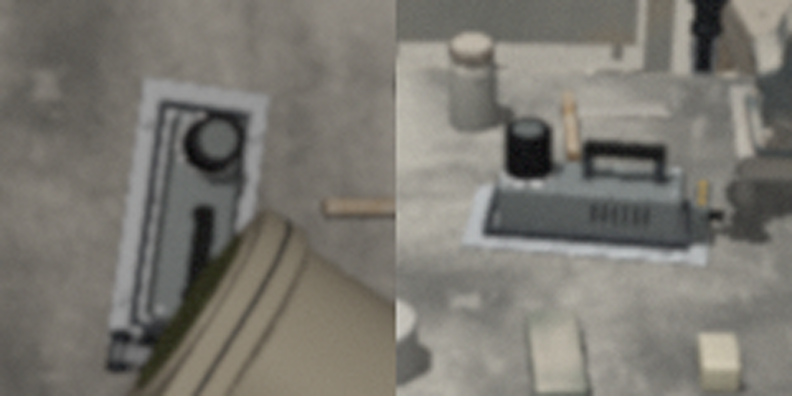

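Run:
```python
from h import *
v,u=np.mgrid[:384,:512]
for n,B in(('s8',(240,262,160,190)),('t8',(312,338,168,196))):
    s=dict(np.load('pics/%s.npz'%n)); P=pts(s); z=P[...,2]-4
    m=big((u>B[0])&(u<B[1])&(v>B[2])&(v<B[3])&(z>84)&(z<94)); print(n,m.sum(),P[m].mean(0).round(1),rp(s,m,93))
    if n=='s8':
        B=(230,305,165,206); c=big((u>B[0])&(u<B[1])&(v>B[2])&(v<B[3])&(z>39)&(z<51)); q=P[c]; A=np.c_[q[:,:2]-q[:,:2].mean(0),np.ones(len(q))]
        print(np.linalg.lstsq(A,q[:,2],rcond=None)[0], rp(s,c,49))
go(546,-217,270,61)
```

```text
s8 103 [ 543.  -214.3   93.3] (array([ 542.3, -216.4]), array([39.4, 45.8]), 0.3, 103)
[ 7.25617774e-04 -4.41955366e-02  4.90801708e+01] (array([ 488.7, -204.1]), array([ 63.4, 159.2]), 83.9, 501)
t8 235 [ 546.4 -216.9   93.2] (array([ 546.8, -216.9]), array([40.4, 39.4]), 72.4, 235)
tx 1.0097 ty 0.0073 tz 0.4214 | ax -0.0048 ay 0.0039 az -1.5258
```

```bash
python3 -m jog '[{"tx":0.2,"ty":0,"tz":0,"ax":0,"ay":0,"az":0.16,"hand":0.7},{"tx":0.4,"ty":0,"tz":0,"ax":0,"ay":0,"az":0.32,"hand":0.7},{"tx":0.6,"ty":0,"tz":0,"ax":0,"ay":0,"az":0.48,"hand":0.7},{"tx":0.8,"ty":0,"tz":0,"ax":0,"ay":0,"az":0.64,"hand":0.7},{"tx":1,"ty":0,"tz":0,"ax":0,"ay":0,"az":0.8,"hand":0.7}]'
python3 -m jog '[{"tx":0,"ty":0,"tz":0,"ax":0,"ay":0,"az":0.14,"hand":0.7},{"tx":0,"ty":0,"tz":0,"ax":0,"ay":0,"az":0.14,"hand":0.7},{"tx":0,"ty":0,"tz":0,"ax":0,"ay":0,"az":0.14,"hand":0.7}]'
python3 - <<'E'
from h import *
st();go(545.8,-217,260,-50)
E
```

```text
time: 8.75
tool_pos: [551.1, -217.6, 335.6]
tcp_rot: [-180.0, -0.0, -43.8]
ft_force: [-0.5, 0.1, 0.9]
finger_gap: 59.7
time: 9.0
tool_pos: [549.6, -217.4, 335.1]
tcp_rot: [180.0, 0.1, -49.5]
ft_force: [-0.1, -0.1, -0.1]
finger_gap: 59.8
t 9.00 [ 549.6 -217.4  335.1] [ 1.7997e+02  6.0000e-02 -4.9530e+01] F [-0.1 -0.1 -0.1] M [-0.017  0.006  0.02 ] gap 59.8 q [-26.6   8.5  91.5  -0.   80.1 113. ]
tx -0.0181 ty 0.0171 tz 0.5005 | ax 0.0007 ay 0.0014 az 0.0105
```

```bash
python3 -m jog '[{"tx":-0.018,"ty":0.017,"tz":0.2,"ax":0,"ay":0,"az":0,"hand":0.7},{"tx":-0.018,"ty":0.017,"tz":0.38,"ax":0,"ay":0,"az":0,"hand":0.7},{"tx":-0.018,"ty":0.017,"tz":0.45,"ax":0,"ay":0,"az":0,"hand":0.7},{"tx":-0.018,"ty":0.017,"tz":0.45,"ax":0,"ay":0,"az":0,"hand":0.7},{"tx":-0.018,"ty":0.017,"tz":0.45,"ax":0,"ay":0,"az":0,"hand":0.7}]'
python3 - <<'E'
from h import *
b=snap('side','s9')['pixels'];a=snap('top','t9')['pixels']
st();go(545.8,-217,233,-50)
c=np.hstack([a[140:260,260:380],b[130:250,210:330]])[...,::-1]
cv2.imwrite('pics/c9.png',cv2.resize(c,None,fx=3.3,fy=3.3,interpolation=2))
E
```

```text
time: 9.42
tool_pos: [545.4, -217.1, 268.6]
tcp_rot: [180.0, 0.0, -49.7]
ft_force: [0.2, -0.1, 0.3]
finger_gap: 59.4
t 9.52 [ 546.5 -217.5  270.4] [-1.7993e+02 -1.6000e-01 -4.9700e+01] F [ 0.8 -0.4  0.5] M [-0.021 -0.031 -0.008] gap 60.1 q [-26.7  11.4  95.3   0.   73.1 113. ]
tx -0.0061 ty 0.0014 tz 0.2495 | ax -0.0015 ay -0.0036 az 0.0067
```

View pics/c9.png

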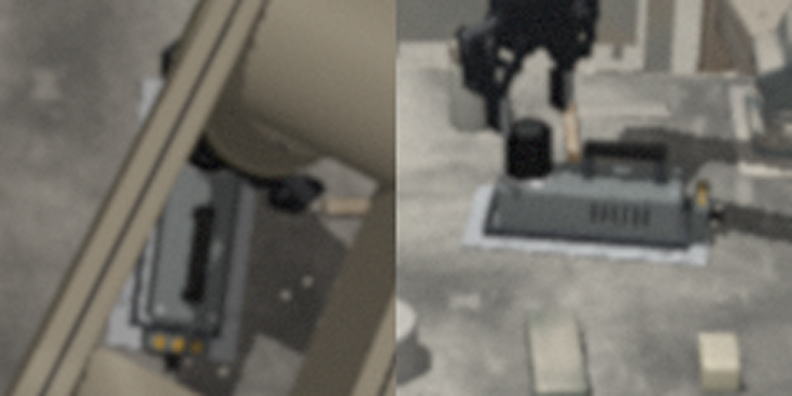

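The fingers straddle the knob in the side view, at crop x 500 and 560 around the knob at 528. Descending, with a watch on the force.

```bash
python3 -m jog '[{"tx":-0.002,"ty":0,"tz":0.08,"ax":0,"ay":0,"az":0,"hand":0.7},{"tx":-0.002,"ty":0,"tz":0.16,"ax":0,"ay":0,"az":0,"hand":0.7},{"tx":-0.002,"ty":0,"tz":0.23,"ax":0,"ay":0,"az":0,"hand":0.7},{"tx":-0.002,"ty":0,"tz":0.23,"ax":0,"ay":0,"az":0,"hand":0.7},{"tx":-0.002,"ty":0,"tz":0.23,"ax":0,"ay":0,"az":0,"hand":0.7}]'
python3 -m jog '[{"tx":0,"ty":0,"tz":0,"ax":0,"ay":0,"az":0,"hand":0.55},{"tx":0,"ty":0,"tz":0,"ax":0,"ay":0,"az":0,"hand":0.5},{"tx":0,"ty":0,"tz":0,"ax":0,"ay":0,"az":0,"hand":0.4},{"tx":0,"ty":0,"tz":0,"ax":0,"ay":0,"az":0,"hand":0.3},{"tx":0,"ty":0,"tz":0,"ax":0,"ay":0,"az":0,"hand":0.3}]' 25
python3 - <<'E'
from h import *
st()
E
```

```text
time: 9.93
tool_pos: [545.0, -216.5, 232.0]
tcp_rot: [179.9, 0.2, -49.7]
ft_force: [0.1, -0.4, 1.2]
finger_gap: 59.8
time: 10.35
tool_pos: [545.8, -217.1, 234.3]
tcp_rot: [-180.0, -0.0, -49.7]
ft_force: [-1.9, -0.7, 3.0]
finger_gap: 41.6
t 10.35 [ 545.8 -217.1  234.3] [-1.7999e+02 -5.0000e-02 -4.9750e+01] F [-1.9 -0.7  3. ] M [-0.076  0.318  0.004] gap 41.6 q [-26.7  13.8  96.6  -0.   69.5 113.1]
```

```bash
cat > q.py <<'E'
from h import *
s=sense(); print('  yaw %.2f Mz %.3f F %s z %.1f gap %.1f'%(s['tcp_rot'][2],s['wrist_torque'][2],s['ft_force'].round(1),s['tool_pos'][2],s['finger_gap']))
E
python3 -m jog '[{"tx":0,"ty":0,"tz":0,"ax":0,"ay":0,"az":-0.09,"hand":0.3},{"tx":0,"ty":0,"tz":0,"ax":0,"ay":0,"az":-0.18,"hand":0.3},{"tx":0,"ty":0,"tz":0,"ax":0,"ay":0,"az":-0.18,"hand":0.3}]' >/dev/null; python3 q.py
python3 -m jog '[{"tx":0,"ty":0,"tz":0,"ax":0,"ay":0,"az":-0.09,"hand":0.3},{"tx":0,"ty":0,"tz":0,"ax":0,"ay":0,"az":-0.18,"hand":0.3},{"tx":0,"ty":0,"tz":0,"ax":0,"ay":0,"az":-0.18,"hand":0.3}]' >/dev/null; python3 q.py
python3 -m jog '[{"tx":0,"ty":0,"tz":0,"ax":0,"ay":0,"az":-0.09,"hand":0.3},{"tx":0,"ty":0,"tz":0,"ax":0,"ay":0,"az":-0.18,"hand":0.3},{"tx":0,"ty":0,"tz":0,"ax":0,"ay":0,"az":-0.18,"hand":0.3}]' >/dev/null; python3 q.py
python3 -m jog '[{"tx":0,"ty":0,"tz":0,"ax":0,"ay":0,"az":-0.09,"hand":0.3},{"tx":0,"ty":0,"tz":0,"ax":0,"ay":0,"az":-0.18,"hand":0.3},{"tx":0,"ty":0,"tz":0,"ax":0,"ay":0,"az":-0.18,"hand":0.3}]' >/dev/null; python3 q.py
```

```text
yaw -41.46 Mz 0.014 F [-1.6  1.6  4.8] z 234.3 gap 41.1
  yaw -33.43 Mz -0.009 F [-2.   1.3  4.7] z 234.3 gap 41.2
  yaw -25.33 Mz 0.124 F [-3.1 -0.2  3.7] z 234.3 gap 41.3
  yaw -17.24 Mz 0.047 F [-2.5  0.3  5.1] z 234.3 gap 41.4
```

```bash
python3 -m jog '[{"tx":0,"ty":0,"tz":0,"ax":0,"ay":0,"az":-0.09,"hand":0.3},{"tx":0,"ty":0,"tz":0,"ax":0,"ay":0,"az":-0.18,"hand":0.3},{"tx":0,"ty":0,"tz":0,"ax":0,"ay":0,"az":-0.18,"hand":0.3}]' >/dev/null; python3 q.py
python3 -m jog '[{"tx":0,"ty":0,"tz":0,"ax":0,"ay":0,"az":-0.09,"hand":0.3},{"tx":0,"ty":0,"tz":0,"ax":0,"ay":0,"az":-0.18,"hand":0.3},{"tx":0,"ty":0,"tz":0,"ax":0,"ay":0,"az":-0.18,"hand":0.3}]' >/dev/null; python3 q.py
python3 -m jog '[{"tx":0,"ty":0,"tz":0,"ax":0,"ay":0,"az":-0.09,"hand":0.3},{"tx":0,"ty":0,"tz":0,"ax":0,"ay":0,"az":-0.18,"hand":0.3},{"tx":0,"ty":0,"tz":0,"ax":0,"ay":0,"az":-0.18,"hand":0.3}]' >/dev/null; python3 q.py
python3 -m jog '[{"tx":0,"ty":0,"tz":0,"ax":0,"ay":0,"az":-0.09,"hand":0.3},{"tx":0,"ty":0,"tz":0,"ax":0,"ay":0,"az":-0.18,"hand":0.3},{"tx":0,"ty":0,"tz":0,"ax":0,"ay":0,"az":-0.18,"hand":0.3}]' >/dev/null; python3 q.py
```

```text
yaw -9.14 Mz 0.086 F [-2.5 -0.5  5.1] z 234.3 gap 41.0
  yaw -1.08 Mz 0.086 F [-4.4 -1.5  6.3] z 234.3 gap 41.6
  yaw 7.00 Mz 0.013 F [-4.1 -1.   4.9] z 234.3 gap 41.5
  yaw 15.10 Mz 0.020 F [-2.9 -1.4  4.8] z 234.3 gap 41.5
```

```bash
python3 -m jog '[{"tx":0,"ty":0,"tz":0,"ax":0,"ay":0,"az":-0.09,"hand":0.3},{"tx":0,"ty":0,"tz":0,"ax":0,"ay":0,"az":-0.18,"hand":0.3},{"tx":0,"ty":0,"tz":0,"ax":0,"ay":0,"az":-0.18,"hand":0.3}]' >/dev/null; python3 q.py
python3 -m jog '[{"tx":0,"ty":0,"tz":0,"ax":0,"ay":0,"az":-0.09,"hand":0.3},{"tx":0,"ty":0,"tz":0,"ax":0,"ay":0,"az":-0.18,"hand":0.3},{"tx":0,"ty":0,"tz":0,"ax":0,"ay":0,"az":-0.18,"hand":0.3}]' >/dev/null; python3 q.py
python3 -m jog '[{"tx":0,"ty":0,"tz":0,"ax":0,"ay":0,"az":-0.09,"hand":0.3},{"tx":0,"ty":0,"tz":0,"ax":0,"ay":0,"az":-0.18,"hand":0.3},{"tx":0,"ty":0,"tz":0,"ax":0,"ay":0,"az":-0.18,"hand":0.3}]' >/dev/null; python3 q.py
```

```text
yaw 23.16 Mz 0.021 F [-3.7 -2.4  5.5] z 234.3 gap 41.7
  yaw 31.23 Mz -0.008 F [-2.7 -2.9  5.4] z 234.3 gap 41.3
  yaw 39.32 Mz 0.073 F [-2.8 -2.1  5. ] z 234.3 gap 41.2
```

```bash
python3 -m jog '[{"tx":0,"ty":0,"tz":0,"ax":0,"ay":0,"az":-0.05,"hand":0.3},{"tx":0,"ty":0,"tz":0,"ax":0,"ay":0,"az":-0.1,"hand":0.3},{"tx":0,"ty":0,"tz":0,"ax":0,"ay":0,"az":-0.1,"hand":0.3}]' >/dev/null; python3 q.py
python3 -m jog '[{"tx":0,"ty":0,"tz":0,"ax":0,"ay":0,"az":-0.05,"hand":0.3},{"tx":0,"ty":0,"tz":0,"ax":0,"ay":0,"az":-0.1,"hand":0.3},{"tx":0,"ty":0,"tz":0,"ax":0,"ay":0,"az":-0.1,"hand":0.3}]' >/dev/null; python3 q.py
python3 -m jog '[{"tx":0,"ty":0,"tz":0,"ax":0,"ay":0,"az":-0.05,"hand":0.3},{"tx":0,"ty":0,"tz":0,"ax":0,"ay":0,"az":-0.1,"hand":0.3},{"tx":0,"ty":0,"tz":0,"ax":0,"ay":0,"az":-0.1,"hand":0.3}]' >/dev/null; python3 q.py
python3 -m jog '[{"tx":0,"ty":0,"tz":0,"ax":0,"ay":0,"az":-0.05,"hand":0.3},{"tx":0,"ty":0,"tz":0,"ax":0,"ay":0,"az":-0.1,"hand":0.3},{"tx":0,"ty":0,"tz":0,"ax":0,"ay":0,"az":-0.1,"hand":0.3}]' >/dev/null; python3 q.py
```

```text
yaw 43.69 Mz 0.118 F [-2.6 -3.7  5.5] z 234.3 gap 41.4
  yaw 48.18 Mz -0.151 F [-1.3 -3.   4.8] z 234.3 gap 41.3
  yaw 52.68 Mz -0.366 F [0.7 0.6 5.2] z 234.2 gap 41.4
  yaw 57.18 Mz -0.680 F [-0.6  2.1  6.1] z 234.1 gap 41.3
```

A stop shows up: torque climbs from about yaw 46, or 96° (four clicks) from the start. Backing off clockwise to find where the torque returns to zero, as a slip check.

```bash
python3 -m jog '[{"tx":0,"ty":0,"tz":0,"ax":0,"ay":0,"az":0.05,"hand":0.3},{"tx":0,"ty":0,"tz":0,"ax":0,"ay":0,"az":0.1,"hand":0.3},{"tx":0,"ty":0,"tz":0,"ax":0,"ay":0,"az":0.1,"hand":0.3}]' >/dev/null; python3 q.py
python3 -m jog '[{"tx":0,"ty":0,"tz":0,"ax":0,"ay":0,"az":0.05,"hand":0.3},{"tx":0,"ty":0,"tz":0,"ax":0,"ay":0,"az":0.1,"hand":0.3},{"tx":0,"ty":0,"tz":0,"ax":0,"ay":0,"az":0.1,"hand":0.3}]' >/dev/null; python3 q.py
python3 -m jog '[{"tx":0,"ty":0,"tz":0,"ax":0,"ay":0,"az":0.03,"hand":0.3},{"tx":0,"ty":0,"tz":0,"ax":0,"ay":0,"az":0.06,"hand":0.3},{"tx":0,"ty":0,"tz":0,"ax":0,"ay":0,"az":0.06,"hand":0.3}]' >/dev/null; python3 q.py
python3 -c "
from h import *
b=snap('side','s10')['pixels'];a=snap('top','t10')['pixels']
c=np.hstack([a[140:260,260:380],b[130:250,210:330]])[...,::-1]
cv2.imwrite('pics/c10.png',cv2.resize(c,None,fx=3.3,fy=3.3,interpolation=2))"
```

```text
yaw 52.47 Mz 0.270 F [-0.5 -0.8  6.1] z 234.2 gap 41.4
  yaw 48.01 Mz 0.041 F [-2.2 -3.   5.9] z 234.1 gap 41.2
  yaw 45.40 Mz 0.016 F [-1.5 -3.2  4.4] z 234.1 gap 41.7
```

View pics/c10.png

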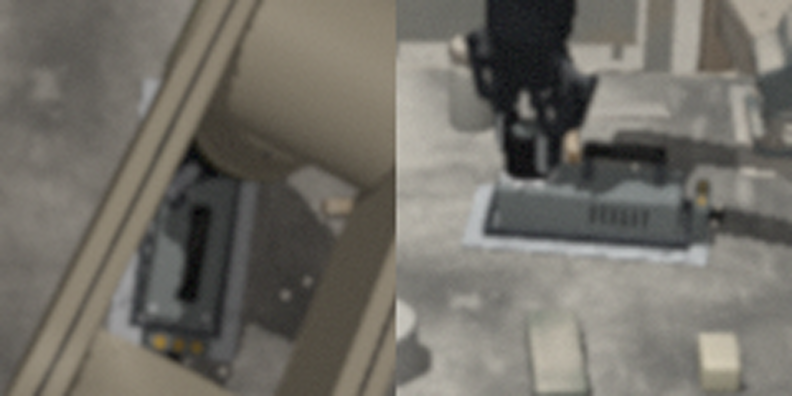

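Return torque was positive at 52.5, so there may have been some slip at the stop. I'll approach the stop again gently to see where it bites now.

```bash
python3 -m jog '[{"tx":0,"ty":0,"tz":0,"ax":0,"ay":0,"az":-0.025,"hand":0.3},{"tx":0,"ty":0,"tz":0,"ax":0,"ay":0,"az":-0.05,"hand":0.3},{"tx":0,"ty":0,"tz":0,"ax":0,"ay":0,"az":-0.05,"hand":0.3}]' >/dev/null; python3 q.py
python3 -m jog '[{"tx":0,"ty":0,"tz":0,"ax":0,"ay":0,"az":-0.025,"hand":0.3},{"tx":0,"ty":0,"tz":0,"ax":0,"ay":0,"az":-0.05,"hand":0.3},{"tx":0,"ty":0,"tz":0,"ax":0,"ay":0,"az":-0.05,"hand":0.3}]' >/dev/null; python3 q.py
python3 -m jog '[{"tx":0,"ty":0,"tz":0,"ax":0,"ay":0,"az":-0.025,"hand":0.3},{"tx":0,"ty":0,"tz":0,"ax":0,"ay":0,"az":-0.05,"hand":0.3},{"tx":0,"ty":0,"tz":0,"ax":0,"ay":0,"az":-0.05,"hand":0.3}]' >/dev/null; python3 q.py
```

```text
yaw 47.81 Mz 0.072 F [-1.7 -3.   5.8] z 234.2 gap 41.4
  yaw 50.06 Mz 0.107 F [-0.9 -2.4  5.2] z 234.2 gap 41.5
  yaw 52.30 Mz -0.103 F [-1.7 -3.   5.9] z 234.1 gap 41.7
```

```bash
python3 -m jog '[{"tx":0,"ty":0,"tz":0,"ax":0,"ay":0,"az":-0.025,"hand":0.3},{"tx":0,"ty":0,"tz":0,"ax":0,"ay":0,"az":-0.05,"hand":0.3},{"tx":0,"ty":0,"tz":0,"ax":0,"ay":0,"az":-0.05,"hand":0.3},{"tx":0,"ty":0,"tz":0,"ax":0,"ay":0,"az":-0.05,"hand":0.3}]' >/dev/null; python3 q.py
python3 -m jog '[{"tx":0,"ty":0,"tz":0,"ax":0,"ay":0,"az":0,"hand":0.3},{"tx":0,"ty":0,"tz":0,"ax":0,"ay":0,"az":0,"hand":0.3}]' >/dev/null; python3 q.py
```

```text
yaw 54.48 Mz -0.227 F [-0.7  0.8  6.2] z 234.1 gap 41.2
  yaw 54.48 Mz -0.190 F [-0.8  0.6  6.5] z 234.1 gap 41.2
```

```bash
python3 -m jog '[{"tx":0,"ty":0,"tz":0,"ax":0,"ay":0,"az":0,"hand":0.3},{"tx":0,"ty":0,"tz":0,"ax":0,"ay":0,"az":0,"hand":0.3}]' 45 >/dev/null; python3 q.py
python3 -m jog '[{"tx":0,"ty":0,"tz":0,"ax":0,"ay":0,"az":0.05,"hand":0.3},{"tx":0,"ty":0,"tz":0,"ax":0,"ay":0,"az":0.1,"hand":0.3},{"tx":0,"ty":0,"tz":0,"ax":0,"ay":0,"az":0.1,"hand":0.3}]' >/dev/null; python3 q.py
python3 -m jog '[{"tx":0,"ty":0,"tz":0,"ax":0,"ay":0,"az":0.07,"hand":0.3},{"tx":0,"ty":0,"tz":0,"ax":0,"ay":0,"az":0.13,"hand":0.3},{"tx":0,"ty":0,"tz":0,"ax":0,"ay":0,"az":0.13,"hand":0.3}]' >/dev/null; python3 q.py
python3 -m jog '[{"tx":0,"ty":0,"tz":0,"ax":0,"ay":0,"az":0.07,"hand":0.3},{"tx":0,"ty":0,"tz":0,"ax":0,"ay":0,"az":0.13,"hand":0.3},{"tx":0,"ty":0,"tz":0,"ax":0,"ay":0,"az":0.13,"hand":0.3}]' >/dev/null; python3 q.py
python3 -m jog '[{"tx":0,"ty":0,"tz":0,"ax":0,"ay":0,"az":0.07,"hand":0.3},{"tx":0,"ty":0,"tz":0,"ax":0,"ay":0,"az":0.13,"hand":0.3},{"tx":0,"ty":0,"tz":0,"ax":0,"ay":0,"az":0.13,"hand":0.3}]' >/dev/null; python3 q.py
python3 -m jog '[{"tx":0,"ty":0,"tz":0,"ax":0,"ay":0,"az":0.07,"hand":0.3},{"tx":0,"ty":0,"tz":0,"ax":0,"ay":0,"az":0.13,"hand":0.3},{"tx":0,"ty":0,"tz":0,"ax":0,"ay":0,"az":0.13,"hand":0.3}]' >/dev/null; python3 q.py
```

```text
yaw 54.49 Mz -0.122 F [-1.2  1.4  7. ] z 234.2 gap 41.0
  yaw 49.88 Mz 0.294 F [-2.5 -1.3  6.5] z 234.2 gap 40.7
  yaw 43.97 Mz -0.027 F [-2.1 -1.2  6.7] z 234.2 gap 40.7
  yaw 38.11 Mz -0.014 F [-2.  -0.8  6.4] z 234.2 gap 41.2
  yaw 32.26 Mz -0.149 F [-2.5  0.6  7.3] z 234.2 gap 41.1
  yaw 26.43 Mz 0.224 F [-2.6 -1.4  6.7] z 234.2 gap 40.8
```

The torque pattern repeats every 24°, with zero crossings near yaw 53 (stop) and 30 (first click). That puts the third click near −18 to −19.

```bash
python3 -m jog '[{"tx":0,"ty":0,"tz":0,"ax":0,"ay":0,"az":0.07,"hand":0.3},{"tx":0,"ty":0,"tz":0,"ax":0,"ay":0,"az":0.13,"hand":0.3},{"tx":0,"ty":0,"tz":0,"ax":0,"ay":0,"az":0.13,"hand":0.3}]' >/dev/null; python3 q.py
python3 -m jog '[{"tx":0,"ty":0,"tz":0,"ax":0,"ay":0,"az":0.07,"hand":0.3},{"tx":0,"ty":0,"tz":0,"ax":0,"ay":0,"az":0.13,"hand":0.3},{"tx":0,"ty":0,"tz":0,"ax":0,"ay":0,"az":0.13,"hand":0.3}]' >/dev/null; python3 q.py
python3 -m jog '[{"tx":0,"ty":0,"tz":0,"ax":0,"ay":0,"az":0.07,"hand":0.3},{"tx":0,"ty":0,"tz":0,"ax":0,"ay":0,"az":0.13,"hand":0.3},{"tx":0,"ty":0,"tz":0,"ax":0,"ay":0,"az":0.13,"hand":0.3}]' >/dev/null; python3 q.py
python3 -m jog '[{"tx":0,"ty":0,"tz":0,"ax":0,"ay":0,"az":0.07,"hand":0.3},{"tx":0,"ty":0,"tz":0,"ax":0,"ay":0,"az":0.13,"hand":0.3},{"tx":0,"ty":0,"tz":0,"ax":0,"ay":0,"az":0.13,"hand":0.3}]' >/dev/null; python3 q.py
python3 -m jog '[{"tx":0,"ty":0,"tz":0,"ax":0,"ay":0,"az":0.07,"hand":0.3},{"tx":0,"ty":0,"tz":0,"ax":0,"ay":0,"az":0.13,"hand":0.3},{"tx":0,"ty":0,"tz":0,"ax":0,"ay":0,"az":0.13,"hand":0.3}]' >/dev/null; python3 q.py
python3 -m jog '[{"tx":0,"ty":0,"tz":0,"ax":0,"ay":0,"az":0.07,"hand":0.3},{"tx":0,"ty":0,"tz":0,"ax":0,"ay":0,"az":0.13,"hand":0.3},{"tx":0,"ty":0,"tz":0,"ax":0,"ay":0,"az":0.13,"hand":0.3}]' >/dev/null; python3 q.py
```

```text
yaw 20.57 Mz 0.020 F [-3.1 -0.9  7.4] z 234.2 gap 41.1
  yaw 14.72 Mz 0.015 F [-2.3 -1.   6.6] z 234.2 gap 40.5
  yaw 8.86 Mz -0.161 F [-1.4 -0.4  7.8] z 234.2 gap 41.1
  yaw 3.03 Mz 0.115 F [-3.3  0.1  6.6] z 234.2 gap 40.8
  yaw -2.83 Mz -0.035 F [-2.  -0.3  5.7] z 234.2 gap 40.7
  yaw -8.68 Mz 0.031 F [-2.8  1.5  8.3] z 234.2 gap 41.1
```

```bash
python3 -m jog '[{"tx":0,"ty":0,"tz":0,"ax":0,"ay":0,"az":0.07,"hand":0.3},{"tx":0,"ty":0,"tz":0,"ax":0,"ay":0,"az":0.13,"hand":0.3},{"tx":0,"ty":0,"tz":0,"ax":0,"ay":0,"az":0.13,"hand":0.3}]' >/dev/null; python3 q.py
python3 -m jog '[{"tx":0,"ty":0,"tz":0,"ax":0,"ay":0,"az":0.05,"hand":0.3},{"tx":0,"ty":0,"tz":0,"ax":0,"ay":0,"az":0.09,"hand":0.3},{"tx":0,"ty":0,"tz":0,"ax":0,"ay":0,"az":0.09,"hand":0.3}]' >/dev/null; python3 q.py
```

```text
yaw -14.54 Mz -0.114 F [-2.9  0.7  7.2] z 234.2 gap 40.6
  yaw -18.52 Mz -0.060 F [-2.9  0.9  7.7] z 234.2 gap 40.9
```

```bash
python3 -m jog '[{"tx":0,"ty":0,"tz":0,"ax":0,"ay":0,"az":0,"hand":0.52},{"tx":0,"ty":0,"tz":0,"ax":0,"ay":0,"az":0,"hand":0.6},{"tx":0,"ty":0,"tz":0,"ax":0,"ay":0,"az":0,"hand":0.7},{"tx":0,"ty":0,"tz":0,"ax":0,"ay":0,"az":0,"hand":0.7},{"tx":0,"ty":0,"tz":0,"ax":0,"ay":0,"az":0,"hand":0.7}]'; python3 q.py
python3 -m jog '[{"tx":0,"ty":0,"tz":-0.1,"ax":0,"ay":0,"az":0,"hand":0.7},{"tx":0,"ty":0,"tz":-0.3,"ax":0,"ay":0,"az":0,"hand":0.7},{"tx":0,"ty":0,"tz":-0.55,"ax":0,"ay":0,"az":0,"hand":0.7},{"tx":0,"ty":0,"tz":-0.8,"ax":0,"ay":0,"az":0,"hand":0.7},{"tx":0,"ty":0,"tz":-0.8,"ax":0,"ay":0,"az":0,"hand":0.7}]'
python3 -m jog '[{"tx":-0.2,"ty":0,"tz":0,"ax":0,"ay":0,"az":0,"hand":0.7},{"tx":-0.4,"ty":0,"tz":0,"ax":0,"ay":0,"az":0,"hand":0.7},{"tx":-0.6,"ty":-0.1,"tz":0,"ax":0,"ay":0,"az":0,"hand":0.7},{"tx":-0.8,"ty":-0.3,"tz":0,"ax":0,"ay":0,"az":0,"hand":0.7},{"tx":-0.9,"ty":-0.5,"tz":0,"ax":0,"ay":0,"az":0,"hand":0.7}]'
python3 -m jog '[{"tx":0,"ty":-0.2,"tz":0,"ax":0,"ay":0,"az":0,"hand":0.7},{"tx":0,"ty":-0.4,"tz":0,"ax":0,"ay":0,"az":0,"hand":0.7},{"tx":0,"ty":-0.6,"tz":0,"ax":0,"ay":0,"az":0,"hand":0.7},{"tx":0,"ty":-0.8,"tz":0,"ax":0,"ay":0,"az":0,"hand":0.7},{"tx":0,"ty":-0.8,"tz":0,"ax":0,"ay":0,"az":0,"hand":0.7}]'
python3 - <<'E'
from h import *
b=snap('side','s11')['pixels'];a=snap('top','t11')['pixels']
st()
c=np.hstack([a[140:260,260:380],b[130:250,210:330]])[...,::-1]
cv2.imwrite('pics/c11.png',cv2.resize(c,None,fx=3.3,fy=3.3,interpolation=2))
cv2.imwrite('pics/f11.png',cv2.resize(np.hstack([a,b])[...,::-1],(800,300)))
E
```

```text
time: 20.03
tool_pos: [545.6, -216.7, 233.3]
tcp_rot: [-180.0, 0.0, -18.3]
ft_force: [-0.2, 0.4, 0.1]
finger_gap: 59.7
  yaw -18.26 Mz -0.060 F [-0.2  0.4  0.1] z 233.3 gap 59.7
time: 20.45
tool_pos: [547.7, -217.8, 363.2]
tcp_rot: [179.9, -0.7, -18.3]
ft_force: [1.5, -0.4, 1.0]
finger_gap: 60.2
time: 20.87
tool_pos: [438.7, -102.7, 353.0]
tcp_rot: [180.0, 0.1, -18.4]
ft_force: [-0.0, -0.1, 0.6]
finger_gap: 60.1
time: 21.28
tool_pos: [479.3, 14.5, 353.8]
tcp_rot: [-179.9, -0.0, -18.1]
ft_force: [0.9, -0.0, -0.3]
finger_gap: 59.7
t 21.38 [478.6  11.6 353.5] [ 1.7998e+02  1.0000e-02 -1.8100e+01] F [0.3 0.5 0.1] M [-0.006  0.01  -0.043] gap 60.1 q [ -4.8  -9.9 107.8  -0.   82.1 103.4]
```

View pics/c11.png

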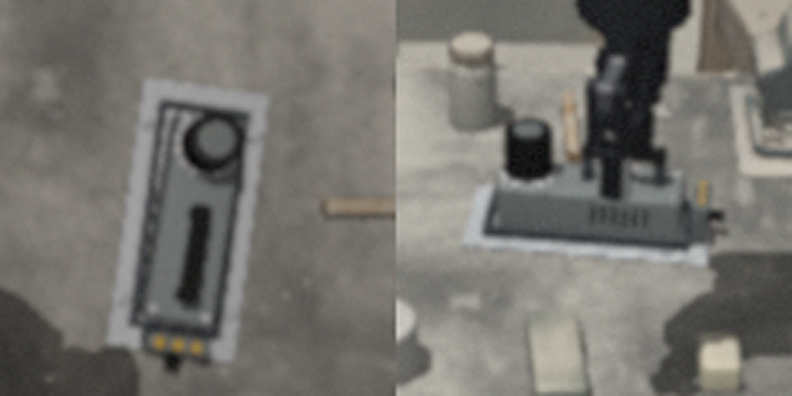

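View pics/f11.png

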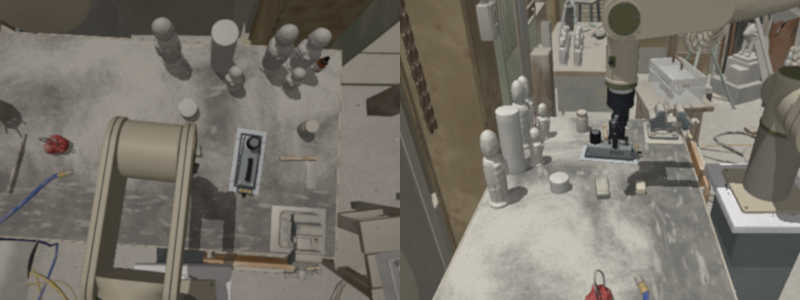

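Run:
```python
from h import *
v,u=np.mgrid[:384,:512]
s=dict(np.load('pics/t11.npz')); P=pts(s); B=(295,345,165,248); z=P[...,2]
c=big((u>B[0])&(u<B[1])&(v>B[2])&(v<B[3])&(z>43)&(z<55)); q=P[c]; A=np.c_[q[:,:2]-q[:,:2].mean(0),np.ones(len(q))]
print('case plane',np.linalg.lstsq(A,q[:,2],rcond=None)[0],rp(s,c,49))
s0=dict(np.load('pics/top0.npz'));b0=np.load('pics/side0.npz')['pixels'];b1=np.load('pics/s11.npz')['pixels']
def cen(im,B):
    x=im[B[2]:B[3],B[0]:B[1]].astype(int).sum(2); m=big(x>np.percentile(x,60)); r=np.argwhere(m); return r.mean(0).round(1)
for B in((225,255,120,155),(215,262,180,205),(385,412,148,175)): print(cen(s0['pixels'],B),cen(s['pixels'],B))
for B in((185,220,215,250),(246,272,222,256),(298,318,228,252)): print('side',cen(b0,B),cen(b1,B))
```

```text
case plane [2.12699216e-03 1.94486874e-03 4.89759797e+01] (array([ 492.1, -207.1]), array([ 53.9, 158.7]), 80.9, 906)
[16.2 14.2] [16.1 14.2]
[11.5 19.9] [10.2  5.2]
[12.3 14.4] [12.4 14.4]
side [12.  17.9] [12.  17.9]
side [13.1 14.1] [13.  14.2]
side [8.8 9.3] [11.8 10.4]
```

```bash
python3 -c "
from bench import *
print(hand_in())"
```

```text
the job is handed in; nothing more can be done
None
```

I put the control head fully home in its cradle with the handle end next to the terminal block, then set the knob to the third click. The job is handed in, at about 21.4 s of the 72 s.

- **Placing:** I lifted the head by its carrying handle and lowered it into the pocket, where it touched down at the expected height. The last check put the case top level at 49.0 mm, which is 4 mm plus 45 mm. The head sits within the pocket's play, turned about 1.5° from the cradle.
- **Knob:** Turning anticlockwise, I reached the end stop after about 96°, which means it started at the fourth click. The grip slipped a few degrees on the first push (about 0.7 N m, below the 1 N m limit). I came back to the stop gently, gripped harder and turned clockwise. The torque showed clicks about 24° apart, and I let go about 72° from the stop, at the third. The knob has no mark, so its setting rests on this torque reading and not on a picture.
- **Bystanders:** The cap, stone and jar showed no shift in an unobstructed view. The gripper's shadow spoiled the automatic check of the wax block. In the picture it looks to be where it was, and the arm never went near it.
- **Cameras:** The two views disagreed by about 3 mm. I corrected for that using the grasped handle, and the insertion met no resistance.

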